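# Pack up the display lamp

## Task

The thinnest packing plate lies loose under the stone plinth of the lamp on the dark steel stand: draw it out, then find the plate that just fits by trying the thicker ones from the rack in order, the next thicker first, sliding each flat and squarely into the gap from the stand's open end until one goes in and takes the weight of the plinth. Leave that plate bearing the plinth with about half of its length in, and all the others lying flat, either in the rack or on the table clear of the stand. Do not shift the amber glass bowl.

Things in the scene. Friction and masses are not known exactly. Their poses are not given: they have to be found in the camera images.
- stand: Dark steel base plate of a lamp display, fixed, 310 mm long (x), 130 wide (y), 10 thick. Origin on its underside, below the mouth of the gap, 120 mm from its open end; +x points into the gap. The 120 mm before the mouth are bare: room to lay a plate down. Over x = 0 to 170 mm a flat stone plinth, 120 mm wide, 25 thick, hangs level above the plate; the gap under it is open on three sides.
- stand_mouth (a point): Mouth of the gap: on the base plate's top face (10 mm above the table) below the plinth's front edge, on the centre-line; x points into the gap, z up. The gap is 12 to 19 mm high, different each time, to be found by trying. A plate too thin slides in freely (under 2 N) and stays loose; one that fits lifts the plinth and drags with 4 to 15 N; one too thick jams on its ramp.
- stand_lamp (a point): On the base plate's top face below the axis of the lamp that the plinth carries: a drum 84 mm wide, a glass globe 124 mm wide, its top about 156 mm above the plinth's underside; 130 mm beyond the mouth. The plinth rides on two upright pins at its far end: it cannot tilt or sink, can be lifted up to 5 mm, then stops hard; it weighs 5 N.
- rack: Low wooden rack, fixed; origin: centre of its underside. Three plates lie on its floor (6 mm above the table) along its x, side by side along y, in any order. The floor is 50 mm long in x, so a plate's ends overhang by 7 mm; cheeks 44 mm long, 28 high at y = +-25 and +-75 mm leave 3 mm beside a plate: it can be taken only by its two ends.
- packer_first: Bare aluminium packing plate, the thinnest, 64 mm long (its x) by 40 mm wide (y) and 12 mm thick (z), one dark dot on top; mass about 60 g. Origin: centre of its underside. Both ends are ramped alike on top: full thickness over the middle 28 mm, falling over the last 18 mm to 6.5 mm at the end faces, so either end may lead. Starts half in the gap, loose.
- packer_second: Bare aluminium packing plate, second thinnest, 64 mm long (its x) by 40 mm wide (y) and 16 mm thick (z), two dark dots on top; mass about 80 g. Origin: centre of its underside. Both ends are ramped alike on top: full thickness over the middle 28 mm, falling over the last 18 mm to 10.5 mm at the end faces, so either end may lead.
- packer_third: Bare aluminium packing plate, second thickest, 64 mm long (its x) by 40 mm wide (y) and 20 mm thick (z), three dark dots on top; mass about 100 g. Origin: centre of its underside. Both ends are ramped alike on top: full thickness over the middle 28 mm, falling over the last 18 mm to 14.5 mm at the end faces, so either end may lead.
- packer_fourth: Bare aluminium packing plate, the thickest, 64 mm long (its x) by 40 mm wide (y) and 24 mm thick (z), four dark dots on top; mass about 120 g. Origin: centre of its underside. Both ends are ramped alike on top: full thickness over the middle 28 mm, falling over the last 18 mm to 18.5 mm at the end faces, so either end may lead.
- bowl: Amber glass bowl, 110 mm across and 50 mm high, standing beyond the rack. To be left alone. Origin: centre of its underside.
Things that resemble listed ones, but are neither listed nor needed, are in the scene too. Leave any pink look-alike of the packer_first alone.

How it is judged:
By the outcome, as a careful person would: the job done as asked, in the order asked, and still so for the second after the job is handed in, with the robot touching nothing.
It also fails if it takes over 72 s, if anything falls off the work surface, if the arm or the gripper's body presses on something with over 40 N, if the wrist force passes 120 N, or if a joint passes its speed limit or range.

## Robot

A 6-joint arm with a two-finger parallel gripper is mounted at the origin on the work surface. World frame = base frame: x ahead of the robot, y to its left, z up, the work surface at z = 0. Lengths are in m, angles in degrees, forces in N, time in s.
With the tool pointing down it reaches from about 0.375 to 0.9 m from the base axis. Payload 3.1 kg.
Tool frame: the origin (TCP) lies at the very end of the fingers, on their centre line; the grasp point (between the pads) lies 19 mm behind it (bot.grip_point_offset is the distance from the TCP to the grasp point, in m); z points along the fingers, x is the direction in which the jaws open and shut, and the axes are right-handed (so a half turn about z gives the same grasp; the last joint's range is limited). The gripper opens to 87 mm and grips with 3 to 60 N. Pads are 19 mm wide; open, the fingers measure 117 mm over their backs; the gripper's body (75 mm by 190 mm) begins 51 mm behind the grasp point.
Start: joints at [-74.57, 30.224, 82.088, -0, 67.689, -10.227], TCP at [0.271, -0.563, 0.191] pointing down, gripper open.
Joint ranges: [-176.69, 176.69], [-43.24, 126.21], [12.49, 139.97], [-82, 262], [0, 151.66], [-163.58, 163.58]. Speed limits (degrees/s): [159.86, 159.86, 180, 180, 180, 180].

## Interface

Orientations are given as a 3x3 rotation matrix whose columns are the frame's x, y, z axes.
In Python, from rig import bot, capture, recognise, place_of gives the robot as it stands.
- The arm moves only by the tool send_rows, never from a script. Its argument "motion" is a list of rows, each a list of 2 entries, a list of its own where there are three numbers: the shift along the tool's x, y, z in mm, then the turn about the tool's z in rad. A call has exactly 5 rows; each row shifts and turns the pose as measured when the row begins, along the tool's axes as they then stand; what a row does not reach is not made up. A row lasts 1/12 s, in which the tool goes at most 41.7 mm and 7.16 degrees, less where a joint would pass 70% of its speed; a pose out of reach is approached as far as the arm can. A call with a gripper value outside its range is refused whole. "gripper" is the closure, from 0 (fully open) to 1 (shut), set as the call begins (left out, the last holds). The fingers move at their own pace and stop on an object; the grip force is fixed at half the most. Time passes only in rows, so rows that do not move let the fingers close, or fill a call up. It gives the time, the measured TCP pose, the force and the opening at its end, in the units of the state.
- bot.read_state(): the state, without advancing time (a new reading comes with each control period).
- capture(name): name is "side" or "top" or "wrist"; returns a dict with "image" (384x512x3 uint8, blue, green, red), "fx", "fy", "cx", "cy" (pixels), "rvec" (rotation vector, rad) and "tvec" (3), from world to camera coordinates, as OpenCV has them. Camera axes: x right, y down, z forward; pixel columns grow to the right and rows downward; lengths in m; the calibration is good to about 2 mm. A picture is of the moment at which its call begins. There is no depth.
- bot.hand_in(): hands the job in, once; it reports no verdict.
Trained networks look in the newest picture that a camera, given by its name, has taken for a name from the list of things; names that differ only in an ending like _2 or _b are one class to them, and where a whole thing is asked for, a point or a joint stands for the part that bears it (a point fixed in the world has none). Each returns a list of dicts, best first, with "p" (0 to 1); they miss things now and then, are a little off and sometimes report something else, mostly with a low value. They report only what shows in the picture. A call takes as long as a camera call. They do not tell look-alikes from the thing itself.
- recognise(camera, target): "xy" ([column, row] in pixels, amid what is visible of it).
- place_of(camera, target): "xy" ([column, row] in pixels: a listed point, or the origin of a listed thing).
The state is a dict: "time_s": time; "joint_positions": joint angles; "qvel": joint speeds; "tau": joint torques, N m; "position": TCP position; "tcp_rot": TCP orientation; "force": force on the tool from outside, world axes, zero at the start; "moment": the same for the moment, N m; "opening": opening from 0.0 (shut) to 1.0 (fully open).
Only numpy, scipy, OpenCV 4.12 (cv2) and the standard library are available. Lean on these libraries where they do the work, as an engineer would, in place of code of your own. Each camera call takes 0.05 s, during which the arm holds its last target.

## Working session

There is one attempt and no reset: what is moved stays moved. The work goes in short steps, Python scripts to look and compute and a tool call to move; the robot and the scene stay as the last step left them, time stands still between calls to the robot, and variables do not carry over. Pictures are saved under pics/ and viewed, and the job is handed in when it is done.

Besides the shell and the picture viewer there is one more tool, called after "Request:" as name(argument=value, ...), one argument or row to a line, values as JSON. send_rows: Moves the arm, as the interface text tells. Its arguments: {"type":"object","properties":{"motion":{"type":"array","items":{"type":"array"}},"gripper":{"type":"number"}},"required":["motion"]}

```bash
ls; mkdir -p pics; python3 - <<'E'
from rig import bot, capture, recognise, place_of
import cv2
print(bot.read_state())
for c in ["side","top","wrist"]:
    r=capture(c); cv2.imwrite(f"pics/a_{c}.png",r["image"]); print(c,r["fx"],r["fy"],r["cx"],r["cy"],r["rvec"],r["tvec"])
    for t in ["stand","stand_mouth","stand_lamp","rack","packer_first","packer_second","packer_third","packer_fourth","bowl"]:
        print(t,[(x["xy"],round(x["p"],2)) for x in place_of(c,t)][:4])
E
```

```text
pics
{'time_s': 0.0, 'joint_positions': array([-7.45702964e+01,  3.02805694e+01,  8.21572116e+01, -3.22806502e-03,
        6.76902326e+01, -1.02274274e+01]), 'qvel': array([ 0.02782894, -0.02773392,  0.06466928,  0.01272317, -0.04818922,
       -0.06491022]), 'tau': array([ 2.09581672e-04, -4.40043962e+01, -1.76595336e+01,  6.32259599e-02,
        5.82860189e-02, -1.76522444e-04]), 'position': array([ 0.27040286, -0.56256771,  0.19004996]), 'tcp_rot': array([[ 4.33003392e-01, -9.01392061e-01, -6.44681699e-04],
       [-9.01389587e-01, -4.33003734e-01,  2.13986171e-03],
       [-2.20800394e-03, -3.45458010e-04, -9.99997503e-01]]), 'force': array([1.00620422, 0.29869719, 0.20533255]), 'moment': array([ 0.00727886, -0.0041906 , -0.05536416]), 'opening': 0.9970459455552965}
side 385.9412045331219 385.9412045331219 254.09507171307314 193.48013063099557 [ 0.6174113  -2.73248357  1.06851538] [0.50965853 0.22299229 0.74720751]
stand [([231.9, 239.4], 0.16)]
stand_mouth [([231.6, 237.0], 0.76)]
stand_lamp []
rack [([308.1, 149.3], 0.47)]
packer_first [([312.0, 188.3], 0.9), ([232.3, 239.4], 0
[... 268 characters left out ...]
9312116488643 189.55559406732732 [ 1.97014459 -2.24229613  0.24587075] [0.04957447 0.58721619 0.67538807]
stand [([198.7, 207.5], 0.69)]
stand_mouth [([200.1, 213.3], 0.8)]
stand_lamp []
rack [([364.6, 204.1], 0.54)]
packer_first [([200.5, 207.4], 0.68), ([314.1, 247.4], 0.68)]
packer_second [([369.3, 227.9], 0.82)]
packer_third [([362.9, 181.1], 0.84)]
packer_fourth [([365.8, 208.4], 0.98)]
bowl [([329.5, 113.7], 0.72)]
wrist 341.2622258258241 341.2622258258241 258.55678147648445 194.52027992264993 [-2.46369182  1.55032194  0.20437694] [-0.62486522 -0.03187568  0.38853421]
stand []
stand_mouth []
stand_lamp []
rack []
packer_first []
packer_second []
packer_third []
packer_fourth []
bowl []
```

View pics/a_side.png

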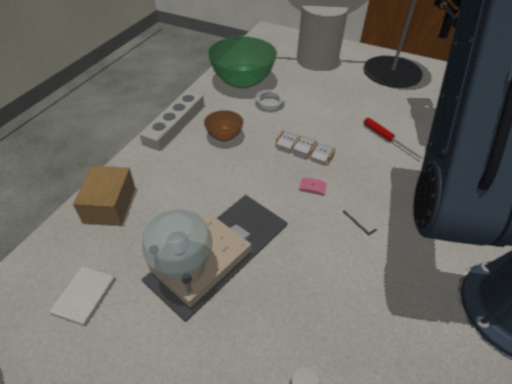

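View pics/a_top.png

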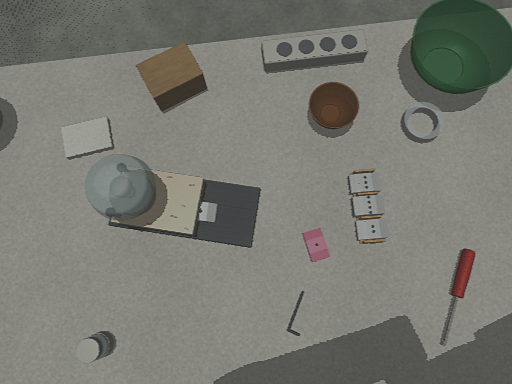

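View pics/a_wrist.png

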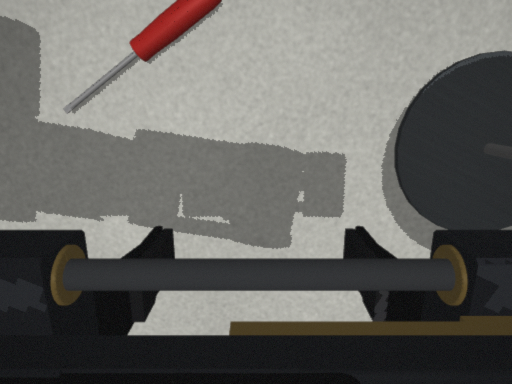

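The top view shows the stand (dark plate) at about (190,210) with a grey plate at its mouth (207,212). The rack's three plates are at (362,182), (368,205) and (370,229). A pink look-alike lies loose at (316,245) and the bowl stands at (333,105).

```bash
cat > h.py <<'E'
import numpy as np, cv2
def K(r): return np.array([[r["fx"],0,r["cx"]],[0,r["fy"],r["cy"]],[0,0,1.]])
def bp(r,px,z):
    R,_=cv2.Rodrigues(np.array(r["rvec"],float)); t=np.array(r["tvec"],float).ravel()
    C=-R.T@t; d=R.T@np.linalg.inv(K(r))@np.array([px[0],px[1],1.])
    return C+d*(z-C[2])/d[2]
def pj(r,P):
    p,_=cv2.projectPoints(np.array(P,float).reshape(-1,1,3),np.array(r["rvec"],float),np.array(r["tvec"],float),K(r),None); return p.reshape(-1,2)
E
python3 - <<'E'
from rig import capture
import cv2
im=cv2.imread("pics/a_top.png"); s=cv2.imread("pics/a_side.png")
cv2.imwrite("pics/b1.png",cv2.resize(im[150:260,80:270],None,fx=4,fy=4,interpolation=cv2.INTER_CUBIC))
cv2.imwrite("pics/b2.png",cv2.resize(im[160:270,290:400],None,fx=5,fy=5,interpolation=cv2.INTER_CUBIC))
E
```

```text
(no output)
```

View pics/b1.png

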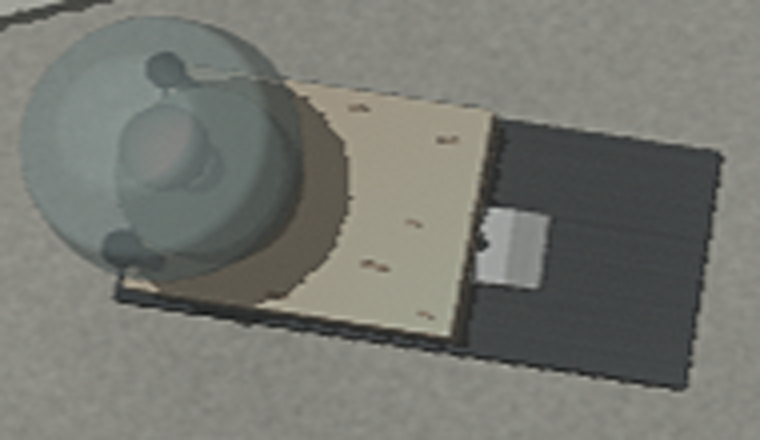

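View pics/b2.png

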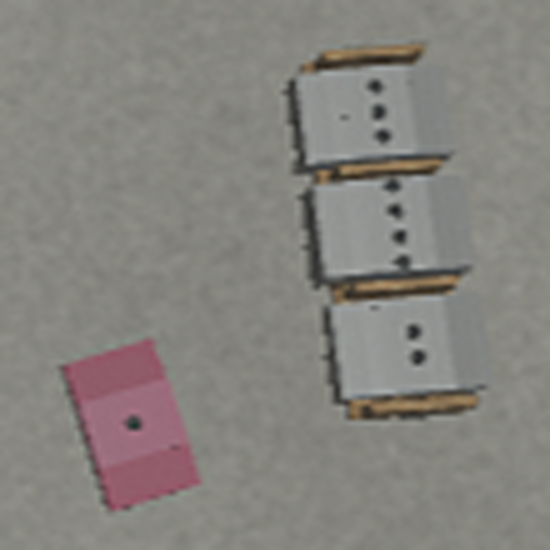

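The stand's open-end corners are at top px (260,188) and (251,247). In the rack the order from top to bottom is three, four and two dots, and the plate in the gap shows one dot.

```bash
python3 - <<'E'
from rig import capture
from h import *
from scipy.optimize import least_squares
rt=capture("top"); rs=capture("side")
c1=lambda x,y:(80+x/4-.4,150+y/4-.4); c2=lambda x,y:(290+x/5-.4,160+y/5-.4)
print("cam",[ (-cv2.Rodrigues(np.array(r["rvec"]))[0].T@np.array(r["tvec"])).round(3) for r in (rt,rs)])
A=bp(rt,c1(721,153),.01);B=bp(rt,c1(686,388),.01);print(A,B,np.linalg.norm(A-B))
m=(A+B)/2; d=(B-A)/np.linalg.norm(B-A)
for n in (np.array([d[1],-d[0],0]),np.array([-d[1],d[0],0])): print("in dir",n, m+.12*n, np.degrees(np.arctan2(n[1],n[0])))
for q in [(478,207),(550,213),(543,290),(470,282)]: print("pl",bp(rt,c1(*q),.0165 if q[0]>500 else .022).round(4))
# rack plates
for nm,T,q in [("third",.020,[(292,78),(300,168),(455,152),(440,66)]),("fourth",.024,[(308,190),(318,285),(470,268),(458,178)]),("second",.016,[(325,305),(338,402),(487,385),(475,292)])]:
    z=.006+T-.0055
    P=[bp(rt,c2(*a),z) for a in q]; print(nm,[p[:2].round(4) for p in P], np.mean(P,0).round(4),[np.linalg.norm(P[i]-P[(i+1)%4]).round(4) for i in range(4)])
for n,px,z in [("rack",(364.6,204.1),0),("2",(369.3,227.9),.006),("3",(362.9,181.1),.006),("4",(365.8,208.4),.006),("mouth",(200.1,213.3),.01),("1",(200.5,207.4),.01)]: print(n,bp(rt,px,z).round(4))
for n,px,z in [("rack",(308,149.3),0),("2",(322.6,154.8),.006),("3",(286,141.5),.006),("4",(303.7,147),.006),("mouth",(231.6,237),.01),("bowl",(224.2,135.7),0)]: print("side",n,bp(rs,px,z).round(4))
print("bowl",bp(rt,(329.5,113.7),0))
for t in ["side","top"]:
    pass
E
```

```text
cam [array([ 0.428, -0.007,  0.787]), array([0.327, 0.529, 0.693])]
[ 0.60387424 -0.03465646  0.01      ] [4.80752280e-01 4.36925178e-05 1.00000000e-02] 0.12791839957704837
in dir [0.27126789 0.96250389 0.        ] [0.57486541 0.09819408 0.01      ] 74.26027216864416
in dir [-0.27126789 -0.96250389  0.        ] [ 0.50976111 -0.13280685  0.01      ] -105.73972783135585
pl [0.5886 0.0976 0.022 ]
pl [0.5816 0.0605 0.0165]
pl [0.5409 0.0685 0.0165]
pl [0.5492 0.1056 0.022 ]
third [array([ 0.6048, -0.2269]), array([ 0.5651, -0.223 ]), array([ 0.5635, -0.2901]), array([ 0.6018, -0.2914])] [ 0.5838 -0.2579  0.0205] [np.float64(0.0398), np.float64(0.0671), np.float64(0.0383), np.float64(0.0646)]
fourth [array([ 0.5546, -0.2235]), array([ 0.514 , -0.2202]), array([ 0.5129, -0.2848]), array([ 0.5515, -0.2876])] [ 0.5333 -0.2541  0.0245] [np.float64(0.0407), np.float64(0.0646), np.float64(0.0387), np.float64(0.0642)]
second [array([ 0.5062, -0.2238]), array([ 0.4654, -0.2216]), array([ 0.4643, -0.2848]), array([ 0.5035, -0.2878])] [ 0.4848 -0.2545  0.0165] [np.float64(0.0409), np.float64(0.0632), np.float64(0.0393), np.float64(0.064)]
rack [ 0.5407 -0.2568  0.    ]
2 [ 0.4878 -0.2549  0.006 ]
3 [ 0.5907 -0.261   0.006 ]
4 [ 0.5302 -0.2556  0.006 ]
mouth [0.5649 0.0996 0.01  ]
1 [0.5776 0.0975 0.01  ]
side rack [ 0.5238 -0.2636  0.    ]
side 2 [ 0.4794 -0.2529  0.006 ]
side 3 [ 0.5879 -0.2608  0.006 ]
side 4 [ 0.5359 -0.2606  0.006 ]
side mouth [0.5726 0.0951 0.01  ]
side bowl [ 0.7564 -0.2142  0.    ]
bowl [ 0.75941236 -0.2172041   0.        ]
```

```bash
cat >> h.py <<'E'
def plan(st,P,yaw=None,n=5):
    """suggested rows (mm, rad) from state to world P with tool-x yaw deg"""
    R=np.array(st["tcp_rot"]); p=np.array(st["position"]); y0=np.degrees(np.arctan2(R[1,0],R[0,0]))
    dy=0 if yaw is None else (yaw-y0+90)%180-90
    out=[];P=np.array(P,float)
    k=n
    for i in range(n):
        s=(P-p)/n*1000
        a=np.radians(y0+dy*i/n); X=np.array([np.cos(a),np.sin(a),0]);Y=np.array([np.sin(a),-np.cos(a),0])
        out.append([[round(float(s@X),1),round(float(s@Y),1),round(float(-s[2]),1)],round(float(-np.radians(dy)/n),4)])
    print("t",round(st["time_s"],2),"pos",(p*1000).round(1),"yaw",round(y0,2),"F",np.array(st["force"]).round(1),"open",round(st["opening"]*87,1))
    for i in range(0,n,5): print(out[i:i+5])
E
python3 - <<'E'
from rig import bot,capture
from h import *
st=bot.read_state(); r=capture("wrist")
R=cv2.Rodrigues(np.array(r["rvec"]))[0];C=-R.T@np.array(r["tvec"]); T=np.array(st["tcp_rot"])
print("cam in tool",T.T@(C-st["position"]),"cam axes in tool\n",(T.T@R.T).round(3))
n=np.array([.2713,.9625,0]);m=np.array([.5749,.0982,0])
t=m-n*.06;t[2]=.19
plan(st,t,-15.7,20)
E
```

```text
cam in tool [-0.00047493 -0.07032594 -0.19298665] cam axes in tool
 [[ 1.    -0.     0.001]
 [ 0.     0.965  0.261]
 [-0.001 -0.261  0.965]]
t 1.6 pos [ 270.7 -563.3  191. ] yaw -64.34 F [ 0.1 -1.  -0.2] open 86.8
[[[-21.0, -26.1, 0.1], -0.0424], [[-19.9, -26.9, 0.1], -0.0424], [[-18.7, -27.7, 0.1], -0.0424], [[-17.5, -28.5, 0.1], -0.0424], [[-16.3, -29.2, 0.1], -0.0424]]
[[[-15.0, -29.9, 0.1], -0.0424], [[-13.7, -30.5, 0.1], -0.0424], [[-12.4, -31.1, 0.1], -0.0424], [[-11.1, -31.6, 0.1], -0.0424], [[-9.8, -32.0, 0.1], -0.0424]]
[[[-8.4, -32.4, 0.1], -0.0424], [[-7.0, -32.7, 0.1], -0.0424], [[-5.6, -33.0, 0.1], -0.0424], [[-4.2, -33.2, 0.1], -0.0424], [[-2.8, -33.3, 0.1], -0.0424]]
[[[-1.4, -33.4, 0.1], -0.0424], [[0.0, -33.4, 0.1], -0.0424], [[1.5, -33.4, 0.1], -0.0424], [[2.9, -33.3, 0.1], -0.0424], [[4.3, -33.2, 0.1], -0.0424]]
```

Request:
send_rows(
  motion=[
    [[-21,-26,0],-0.042],
    [[-20,-27,0],-0.042],
    [[-19,-28,0],-0.042],
    [[-17.5,-28.5,0],-0.042],
    [[-16,-29,0],-0.042],
  ],
)

```text
time_s: 2.07
position: [0.3418, -0.4167, 0.1901]
tcp_rot: [[0.61, -0.793, 0.001], [-0.793, -0.61, -0.009], [0.008, 0.005, -1.0]]
force: [1.0, 0.6, -0.0]
opening: 1.001
```

Request:
send_rows(
  motion=[
    [[-15,-30,0],-0.042],
    [[-14,-30.5,0],-0.042],
    [[-12,-31,0],-0.042],
    [[-11,-31.5,0],-0.042],
    [[-10,-32,0],-0.042],
  ],
)

```text
time_s: 2.48
position: [0.4168, -0.2592, 0.1897]
tcp_rot: [[0.767, -0.642, 0.003], [-0.642, -0.767, -0.011], [0.01, 0.006, -1.0]]
force: [0.3, 0.3, 0.3]
opening: 1.004
```

Request:
send_rows(
  motion=[
    [[-8,-32,0],-0.042],
    [[-7,-33,0],-0.042],
    [[-6,-33,0],-0.042],
    [[-4,-33,0],-0.042],
    [[-3,-33,0],-0.042],
  ],
)

```text
time_s: 2.9
position: [0.4908, -0.1008, 0.1896]
tcp_rot: [[0.888, -0.459, 0.007], [-0.459, -0.888, -0.013], [0.012, 0.008, -1.0]]
force: [0.5, -0.4, -0.5]
opening: 1.001
```

Request:
send_rows(
  motion=[
    [[-1.5,-33.5,0],-0.042],
    [[0,-33.5,0],-0.042],
    [[1.5,-33.5,0],-0.042],
    [[3,-33,0],-0.042],
    [[4,-33,0],-0.042],
  ],
)

```text
time_s: 3.32
position: [0.5636, 0.0594, 0.1892]
tcp_rot: [[0.967, -0.253, 0.009], [-0.253, -0.967, -0.014], [0.013, 0.011, -1.0]]
force: [0.5, -0.4, -0.8]
opening: 1.002
```

```bash
python3 - <<'E'
from rig import bot,capture
from h import *
r=capture("wrist");cv2.imwrite("pics/c1.png",r["image"])
n=np.array([.2713,.9625,0]);m=np.array([.5749,.0982,0])
t=m-n*.02;t[2]=.10
plan(bot.read_state(),t,-15.7,5)
y=np.array([-n[1],n[0],0])
print(pj(r,[m+[0,0,.01],m-.12*n+.065*y+[0,0,.01],m-.12*n-.065*y+[0,0,.01]]))
E
```

```text
t 3.37 pos [566.5  65.2 189.5] yaw -14.39 F [2.4 2.8 1.1] open 87.5
[[[-0.1, -2.8, 17.9], 0.0046], [[-0.1, -2.8, 17.9], 0.0046], [[-0.1, -2.8, 17.9], 0.0046], [[-0.1, -2.8, 17.9], 0.0046], [[-0.2, -2.8, 17.9], 0.0046]]
[[258.09633696 129.70867915]
 [200.42021345 233.06354081]
 [311.60900094 234.48062983]]
```

View pics/c1.png

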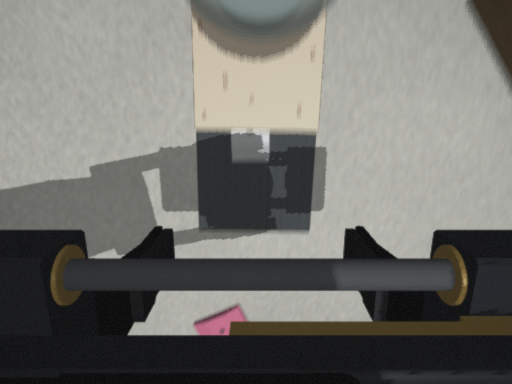

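The stand fills the view from about (197,130) to (311,231), with the plate at (252,145). The projected corners match to about 2 px, but the arm was still moving. I'll descend, settle and measure again.

Request:
send_rows(
  motion=[
    [[0,-3,18],0],
    [[0,-2,18],0],
    [[0,-1,10],0],
    [[0,0,0],0],
    [[0,0,0],0],
  ],
)

```text
time_s: 3.78
position: [0.5716, 0.0753, 0.1433]
tcp_rot: [[0.97, -0.24, 0.019], [-0.24, -0.971, -0.009], [0.021, 0.004, -1.0]]
force: [-0.1, 0.3, -0.3]
opening: 0.999
```

```bash
python3 - <<'E'
from rig import bot,capture
from h import *
r=capture("wrist");cv2.imwrite("pics/c2.png",r["image"][0:280,100:420].repeat(2,0).repeat(2,1))
st=bot.read_state();print(st["position"],st["tcp_rot"])
import pickle;pickle.dump(r,open("c2.pkl","wb"))
E
```

```text
[0.57147147 0.07515    0.14334208] [[ 0.97039377 -0.24077409  0.01907275]
 [-0.24064326 -0.97057269 -0.00891489]
 [ 0.02065797  0.00406123 -0.99977835]]
```

View pics/c2.png

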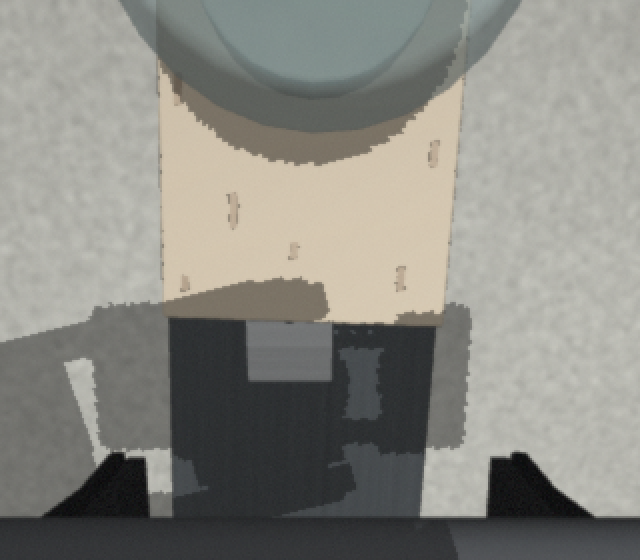

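```bash
python3 - <<'E'
from h import *
import pickle
r=pickle.load(open("c2.pkl","rb"))
c=lambda x,y:(100+x/2-.25,y/2-.25)
L=[bp(r,c(*q),.01) for q in [(169,318),(173,515)]];Rr=[bp(r,c(*q),.01) for q in [(435,325),(421,515)]]
for a,b in (L,Rr): d=a-b; print(a.round(4),b.round(4),np.degrees(np.arctan2(d[1],d[0])))
print("plate end",[bp(r,c(*q),z).round(4) for q,z in [((248,381),.0165),((331,381),.0165),((247,322),.022),((331,323),.022)]])
print("plinth front",[bp(r,c(*q),z).round(4) for q in [(165,316),(441,325)] for z in (.05,)])
for z in (.047,.05,.053): a,b=[bp(r,c(*q),z) for q in [(165,316),(441,325)]]; print(z,np.linalg.norm(a-b))
E
```

```text
[0.5088 0.1095 0.01  ] [0.4802 0.0104 0.01  ] 73.93322907198616
[0.6322 0.0749 0.01  ] [ 0.6053 -0.022   0.01  ] 74.50922202079013
plate end [array([0.538 , 0.0716, 0.0165]), array([0.5769, 0.0618, 0.0165]), array([0.5459, 0.1003, 0.022 ]), array([0.5835, 0.0903, 0.022 ])]
plinth front [array([0.5166, 0.1152, 0.05  ]), array([0.6288, 0.083 , 0.05  ])]
0.047 0.11788429088920868
0.05 0.11666008453406199
0.053 0.1154358781789154
```

```bash
cat >> h.py <<'E'
U=np.array([.2723,.9622,0]);V=np.array([-.9622,.2723,0])
def uv(u,v,z): return u*U+v*V+np.array([0,0,z])
def go(P,yaw=None,n=5):
    from rig import bot
    st=bot.read_state(); plan(st,P,yaw,n); p=np.array(st["position"]); print("u,v",(p@U).round(4),(p@V).round(4),"tilt",np.array(st["tcp_rot"])[2,:2].round(4))
E
python3 -c "
from h import *
go(uv(.228,-.5185,.04),-15.8,5)"
```

```text
t 3.83 pos [571.5  75.1 143.3] yaw -13.93 F [ 0.3  0.2 -0.5] open 87.0
[[[-2.2, -0.1, 20.7], 0.0065], [[-2.2, -0.1, 20.7], 0.0065], [[-2.2, -0.1, 20.7], 0.0065], [[-2.2, -0.0, 20.7], 0.0065], [[-2.2, -0.0, 20.7], 0.0065]]
u,v 0.2279 -0.5294 tilt [0.0207 0.0041]
```

Request:
send_rows(
  motion=[
    [[-3,0,22],0.007],
    [[-3,0,22],0.007],
    [[-3,0,22],0.007],
    [[-2,0,20],0.006],
    [[-2,0,10],0.006],
  ],
)

```text
time_s: 4.25
position: [0.5695, 0.0737, 0.0527]
tcp_rot: [[0.959, -0.279, 0.039], [-0.279, -0.96, -0.011], [0.041, -0.001, -0.999]]
force: [-0.4, 0.4, 0.5]
opening: 1.0
```

```bash
sed -i 's/X=np.array(\[np.cos(a),np.sin(a),0\]);Y=np.array(\[np.sin(a),-np.cos(a),0\])/Q=cv2.Rodrigues(np.array([0,0,np.radians(dy*i\/n)]))[0]@R;X=Q[:,0];Y=Q[:,1]/; s/float(-s\[2\])/float(s@Q[:,2])/' h.py; python3 -c "
from h import *
go(uv(.228,-.5185,.013),-15.8,5)"
```

```text
t 4.25 pos [569.5  73.7  52.7] yaw -16.2 F [-0.4  0.4  0.5] open 87.0
[[[-2.2, -0.4, 7.9], -0.0014], [[-2.2, -0.4, 7.9], -0.0014], [[-2.2, -0.4, 7.9], -0.0014], [[-2.2, -0.4, 7.9], -0.0014], [[-2.2, -0.4, 7.9], -0.0014]]
u,v 0.226 -0.5279 tilt [ 0.0408 -0.0007]
```

Request:
send_rows(
  motion=[
    [[-2,0,3],0],
    [[-2,0,3],0],
    [[-2,0,3],0],
    [[-2,0,3],0],
    [[-2,0,3],0],
  ],
)

```text
time_s: 4.67
position: [0.5622, 0.0741, 0.0388]
tcp_rot: [[0.958, -0.282, 0.044], [-0.282, -0.959, -0.011], [0.045, -0.001, -0.999]]
force: [-0.1, -0.9, 0.8]
opening: 0.999
```

```bash
python3 -c "
from h import *
go(uv(.228,-.5185,.013),-15.8,5)"
```

```text
t 4.67 pos [562.2  74.1  38.8] yaw -16.39 F [-0.1 -0.9  0.8] open 86.9
[[[-0.7, -0.7, 5.1], -0.0021], [[-0.7, -0.7, 5.1], -0.0021], [[-0.7, -0.7, 5.1], -0.0021], [[-0.7, -0.7, 5.1], -0.0021], [[-0.7, -0.7, 5.1], -0.0021]]
u,v 0.2244 -0.5208 tilt [ 0.0451 -0.0014]
```

Request:
send_rows(
  motion=[
    [[-1,-1,6],-0.002],
    [[-1,-1,6],-0.002],
    [[-1,-1,6],-0.002],
    [[0,0,5],-0.002],
    [[0,0,2],0],
  ],
)

```text
time_s: 5.08
position: [0.5622, 0.0782, 0.013]
tcp_rot: [[0.961, -0.273, 0.047], [-0.273, -0.962, -0.011], [0.049, -0.002, -0.999]]
force: [-0.3, -0.3, -0.9]
opening: 1.001
```

```bash
python3 -c "
from h import *
from rig import capture
r=capture('wrist');cv2.imwrite('pics/d1.png',r['image'])
go(uv(.228,-.5185,.013),-15.8,5)"
```

```text
t 5.13 pos [562.   78.2  12.7] yaw -15.86 F [ 0.  -0.   0.5] open 87.2
[[[-0.2, 0.1, -0.1], -0.0002], [[-0.2, 0.1, -0.1], -0.0002], [[-0.2, 0.1, -0.1], -0.0002], [[-0.2, 0.1, -0.1], -0.0002], [[-0.2, 0.1, -0.1], -0.0002]]
u,v 0.2283 -0.5194 tilt [ 0.048  -0.0017]
```

View pics/d1.png

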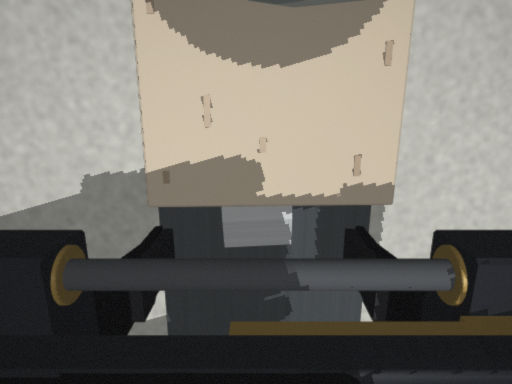

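The fingers straddle the plate (222–292, 205–245) in front of the plinth edge. Closing now.

Request:
send_rows(
  gripper=1,
  motion=[
    [[0,0,0],0],
    [[0,0,0],0],
    [[0,0,0],0],
    [[0,0,0],0],
    [[0,0,0],0],
  ],
)

```text
time_s: 5.55
position: [0.5623, 0.0782, 0.0124]
tcp_rot: [[0.961, -0.273, 0.047], [-0.273, -0.962, -0.011], [0.048, -0.002, -0.999]]
force: [-1.0, -0.1, -0.0]
opening: 0.705
```

Request:
send_rows(
  motion=[
    [[0,3,0],0],
    [[0,8,0],0],
    [[0,12,0],0],
    [[0,12,0],0],
    [[0,12,0],0],
  ],
)

```text
time_s: 5.97
position: [0.5496, 0.0311, 0.0131]
tcp_rot: [[0.962, -0.269, 0.049], [-0.269, -0.963, -0.012], [0.051, -0.002, -0.999]]
force: [0.0, -0.6, 0.8]
opening: 0.325
```

```bash
python3 -c "
from h import *
go(uv(.12,-.68,.015),-15.8,5)"
```

```text
t 5.97 pos [549.6  31.1  13.1] yaw -15.61 F [ 0.  -0.6  0.8] open 28.3
[[[31.9, 12.0, 1.2], 0.0006], [[31.9, 12.0, 1.2], 0.0006], [[31.9, 12.0, 1.2], 0.0006], [[31.9, 12.0, 1.2], 0.0006], [[31.9, 11.9, 1.2], 0.0006]]
u,v 0.1796 -0.5203 tilt [ 0.0506 -0.0021]
```

The fingers are slower than I assumed: they had not reached the plate when I moved off. I'll reopen and look.

Request:
send_rows(
  gripper=0.1,
  motion=[
    [[0,0,0],0],
    [[0,0,0],0],
    [[0,0,0],0],
    [[0,0,0],0],
    [[0,0,0],0],
  ],
)

```text
time_s: 6.38
position: [0.5484, 0.0271, 0.0134]
tcp_rot: [[0.96, -0.275, 0.048], [-0.274, -0.962, -0.012], [0.05, -0.002, -0.999]]
force: [0.9, -0.4, 1.0]
opening: 0.619
```

```bash
python3 -c "
from h import *
from rig import capture
import pickle
r=capture('wrist');cv2.imwrite('pics/d2.png',r['image']);pickle.dump(r,open('c2.pkl','wb'))
go(uv(.228,-.5185,.013),-15.8,5)"
```

```text
t 6.43 pos [548.5  27.2  13.4] yaw -15.93 F [ 0.2 -0.2  0.8] open 57.6
[[[-0.4, -10.5, 0.1], -0.0004], [[-0.4, -10.5, 0.1], -0.0004], [[-0.4, -10.5, 0.1], -0.0004], [[-0.4, -10.5, 0.1], -0.0004], [[-0.4, -10.5, 0.1], -0.0004]]
u,v 0.1755 -0.5203 tilt [ 0.0499 -0.0017]
```

View pics/d2.png

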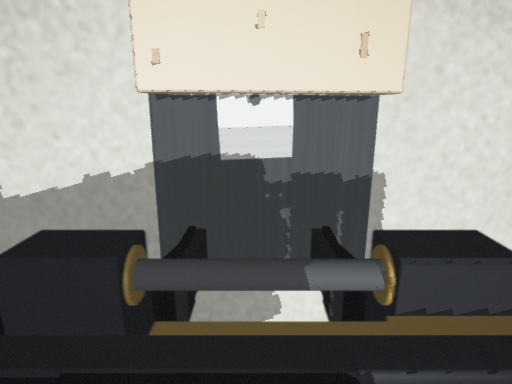

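The plate is still at the mouth (219–294, 95–158), with its dot at (254,99), in much the same place as before.

```bash
python3 - <<'E'
from h import *
import pickle
r=pickle.load(open("c2.pkl","rb"))
for q,z in [((220,159),.0165),((293,157.5),.0165),((219,127),.022),((293,126),.022)]:
    p=bp(r,q,z); print((p@U).round(4),(p@V).round(4))
E
```

```text
0.2158 -0.4979
0.2162 -0.5389
0.2337 -0.4983
0.234 -0.5376
```

Request:
send_rows(
  motion=[
    [[0,-5,0],0],
    [[0,-12,0],0],
    [[0,-15,0],0],
    [[0,-15,0],0],
    [[0,-8,0],0],
  ],
)

```text
time_s: 6.85
position: [0.5647, 0.0845, 0.0135]
tcp_rot: [[0.96, -0.276, 0.049], [-0.276, -0.961, -0.012], [0.05, -0.002, -0.999]]
force: [-0.2, 0.1, 0.2]
opening: 0.895
```

Request:
send_rows(
  gripper=1,
  motion=[
    [[-0.5,0,0],0],
    [[0,0,0],0],
    [[0,0,0],0],
    [[0,0,0],0],
    [[0,0,0],0],
  ],
)

```text
time_s: 7.27
position: [0.5641, 0.0881, 0.0132]
tcp_rot: [[0.962, -0.27, 0.049], [-0.27, -0.963, -0.011], [0.05, -0.002, -0.999]]
force: [0.7, 0.3, -0.6]
opening: 0.603
```

Request:
send_rows(
  motion=[
    [[0,0,0],0],
    [[0,0,0],0],
    [[0,0,0],0],
    [[0,0,0],0],
    [[0,0,0],0],
  ],
)

```text
time_s: 7.68
position: [0.5638, 0.086, 0.0132]
tcp_rot: [[0.961, -0.273, 0.048], [-0.273, -0.962, -0.012], [0.049, -0.002, -0.999]]
force: [0.1, -0.5, 0.1]
opening: 0.226
```

```bash
python3 -c "
from h import *
from rig import capture
import pickle
r=capture('wrist');cv2.imwrite('pics/d3.png',r['image']);r=capture('side');cv2.imwrite('pics/d3s.png',cv2.resize(r['image'][150:330,120:320],None,fx=3,fy=3))
go(uv(.228,-.5185,.013),-15.8,5)"
```

```text
t 7.78 pos [563.8  86.1  13.2] yaw -15.86 F [-0.4 -0.7  0.4] open 11.8
[[[-0.1, 1.7, 0.0], -0.0002], [[-0.1, 1.7, 0.0], -0.0002], [[-0.1, 1.7, 0.0], -0.0002], [[-0.1, 1.7, 0.0], -0.0002], [[-0.1, 1.7, 0.0], -0.0002]]
u,v 0.2364 -0.519 tilt [ 0.0493 -0.0018]
```

View pics/d3.png

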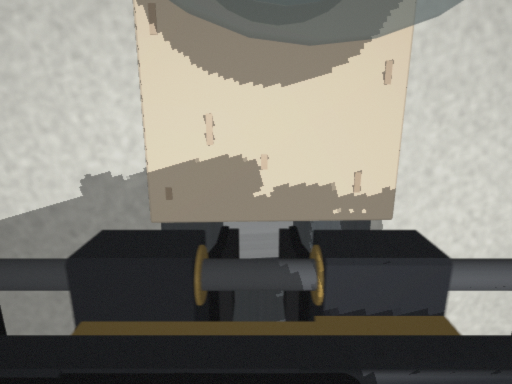

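View pics/d3s.png

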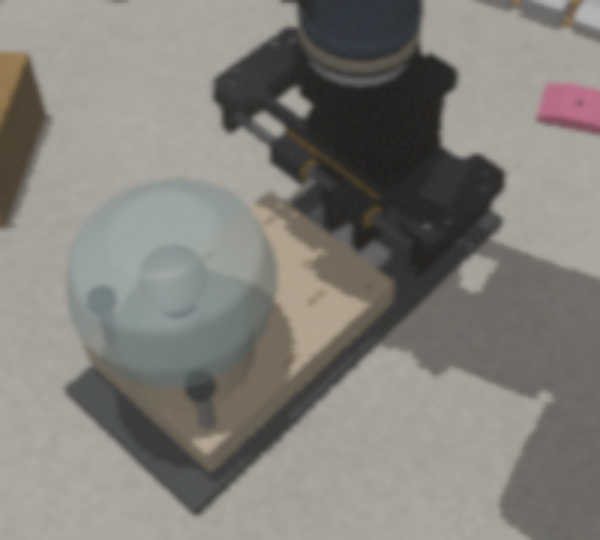

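```bash
python3 -c "
from h import *
from rig import capture
import pickle
r=cv2.imread('pics/d3.png')[190:340,150:370]
r=np.clip(255*(r/255.)**.45,0,255).astype('uint8')
cv2.imwrite('pics/d4.png',cv2.resize(r,None,fx=3.5,fy=3.5,interpolation=cv2.INTER_CUBIC))
r=capture('side')['image'][190:250,190:300]
r=np.clip(255*(r/255.)**.6,0,255).astype('uint8')
cv2.imwrite('pics/d4s.png',cv2.resize(r,None,fx=7,fy=7,interpolation=cv2.INTER_CUBIC))
go(uv(.228,-.5185,.013),-15.8,5)"
```

```text
t 7.83 pos [563.8  86.2  13.2] yaw -15.86 F [ 0.5 -0.6 -1.1] open 7.6
[[[-0.1, 1.7, 0.0], -0.0002], [[-0.1, 1.7, 0.0], -0.0002], [[-0.1, 1.7, 0.0], -0.0002], [[-0.1, 1.7, 0.0], -0.0002], [[-0.1, 1.7, 0.0], -0.0002]]
u,v 0.2364 -0.519 tilt [ 0.0492 -0.0018]
```

View pics/d4.png

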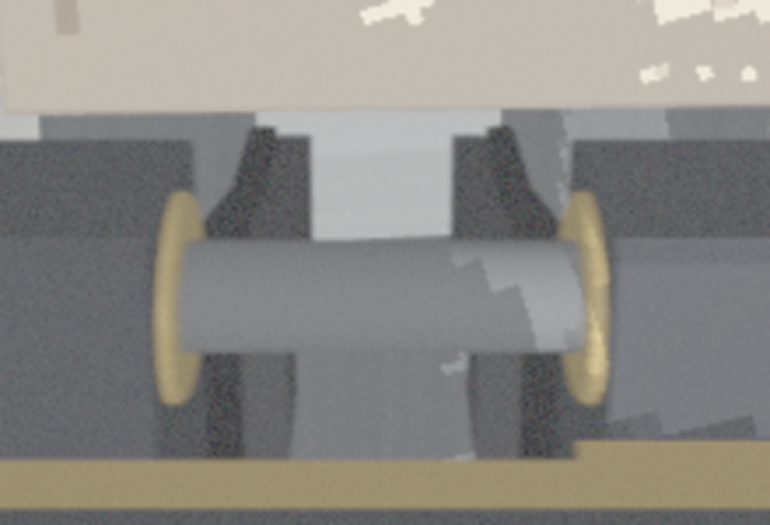

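View pics/d4s.png

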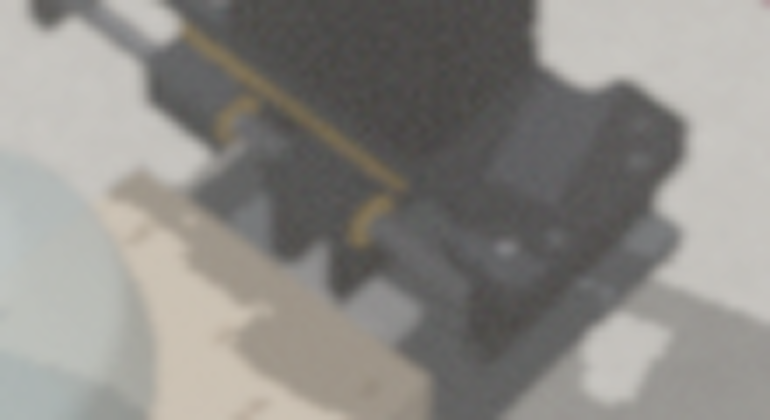

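```bash
python3 - <<'E'
from h import *
from rig import bot,capture
st=bot.read_state();R=np.array(st["tcp_rot"]);p=np.array(st["position"])
o=st["opening"]*.0435
rs=capture("side");rt=capture("top");rw=capture("wrist")
for nm,r in (("side",rs),("top",rt),("wrist",rw)):
    im=r["image"].copy(); im=np.clip(255*(im/255.)**.6,0,255).astype('uint8')
    im=cv2.resize(im,None,fx=3,fy=3,interpolation=cv2.INTER_CUBIC)
    for z,c in ((0,(0,0,255)),(-.019,(0,255,0)),(-.03,(255,0,0)),(-.07,(0,255,255))):
        q=[pj(r,p+R@np.array([s*o,y,z]))[0]*3+1 for s in(-1,1) for y in (-.0095,.0095)]
        for a in q: cv2.circle(im,tuple(int(v) for v in a),3,c,-1)
    a=pj(r,p)[0]*3; x,y=int(a[0]),int(a[1]); x0=max(0,x-300);y0=max(0,y-250)
    cv2.imwrite(f"pics/e_{nm}.png",im[y0:y0+500,x0:x0+600]); print(nm,st["opening"])
E
```

```text
side 0.08727694642846308
top 0.08727694642846308
wrist 0.08727694642846308
```

View pics/e_side.png

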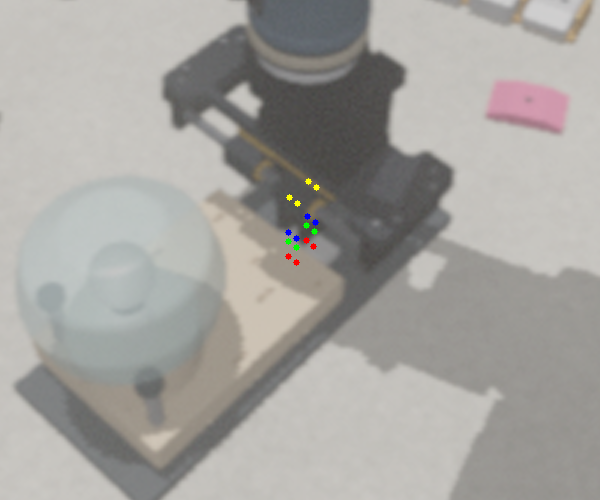

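View pics/e_wrist.png

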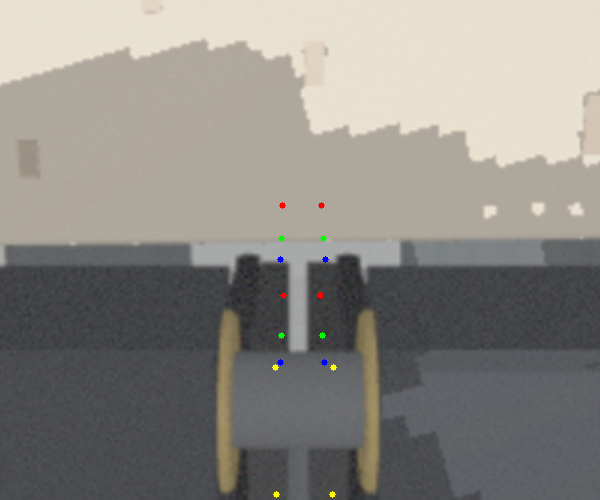

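Overlaying the reported TCP shows the visible fingertips about 30 mm above where the state puts them, so the fingers closed over the plate. I'll reopen, then go down in small steps watching force and image.

Request:
send_rows(
  gripper=0.15,
  motion=[
    [[0,3,0],0],
    [[0,3,0],0],
    [[0,2,0],0],
    [[0,0,0],0],
    [[0,0,0],0],
  ],
)

```text
time_s: 8.4
position: [0.5612, 0.0778, 0.0132]
tcp_rot: [[0.961, -0.273, 0.048], [-0.272, -0.962, -0.012], [0.049, -0.002, -0.999]]
force: [0.8, -0.5, 0.2]
opening: 0.312
```

Request:
send_rows(
  motion=[
    [[0,0,0],0],
    [[0,0,0],0],
    [[0,0,1],0],
    [[0,0,2],0],
    [[0,0,2],0],
  ],
)

```text
time_s: 8.82
position: [0.5619, 0.0777, 0.0083]
tcp_rot: [[0.961, -0.273, 0.049], [-0.273, -0.962, -0.012], [0.05, -0.002, -0.999]]
force: [0.4, 0.1, -0.3]
opening: 0.698
```

```bash
cat > ov.py <<'E'
from h import *
from rig import bot,capture
import sys,pickle
def ov(name,cams=("side","wrist"),zs=(0,-.019,-.03)):
    st=bot.read_state();R=np.array(st["tcp_rot"]);p=np.array(st["position"]);o=st["opening"]*.0435
    for nm in cams:
        r=capture(nm);pickle.dump(r,open(f"{name}_{nm}.pkl","wb"))
        im=np.clip(255*(r["image"]/255.)**.6,0,255).astype('uint8');im=cv2.resize(im,None,fx=3,fy=3,interpolation=cv2.INTER_CUBIC)
        for z,c in zip(zs,((0,0,255),(0,255,0),(255,0,0))):
            for s in(-1,1):
                for y in (-.0095,.0095):
                    a=pj(r,p+R@np.array([s*o,y,z]))[0]*3+1; cv2.circle(im,tuple(int(v) for v in a),2,c,-1)
        a=pj(r,p+R@np.array([0,0,-.02]))[0]*3; x0=max(0,int(a[0])-300);y0=max(0,int(a[1])-250)
        cv2.imwrite(f"pics/{name}_{nm}.png",im[y0:y0+500,x0:x0+600]); print("crop origin",nm,x0,y0)
E
python3 -c "
from ov import *
ov('f1')
go(uv(.228,-.5185,.0),-15.8,5)"
```

```text
crop origin side 419 434
crop origin wrist 481 462
t 8.92 pos [561.6  77.7   8. ] yaw -15.85 F [-0.3 -0.   0.4] open 68.1
[[[-0.2, -0.1, 1.6], -0.0002], [[-0.2, -0.1, 1.6], -0.0002], [[-0.2, -0.1, 1.6], -0.0002], [[-0.2, -0.1, 1.6], -0.0002], [[-0.2, -0.1, 1.6], -0.0002]]
u,v 0.2277 -0.5192 tilt [ 0.0493 -0.0018]
```

View pics/f1_side.png

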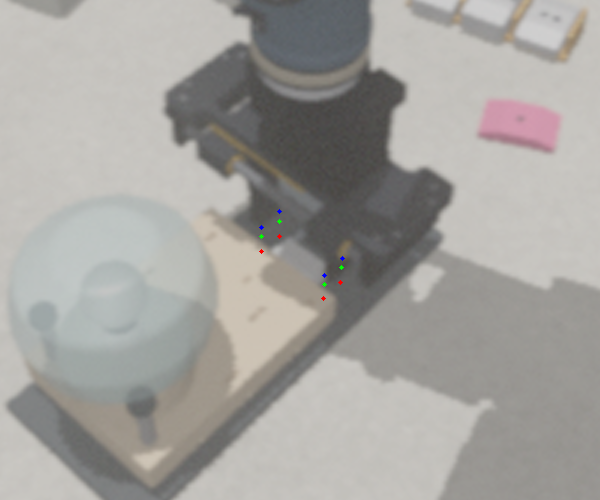

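View pics/f1_wrist.png

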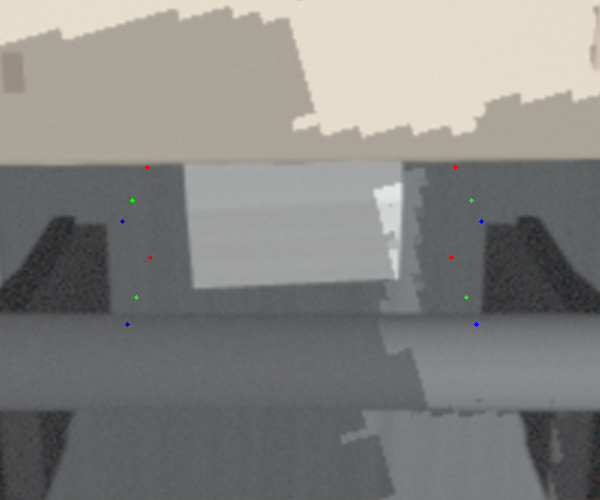

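No contact at TCP z = 8 mm, below the base plate's top, so the fingers are shorter than stated. Going on down slowly.

Request:
send_rows(
  motion=[
    [[0,0,3],0],
    [[0,0,3],0],
    [[0,0,3],0],
    [[0,0,2],0],
    [[0,0,1],0],
  ],
)

```text
time_s: 9.33
position: [0.5622, 0.0777, -0.0054]
tcp_rot: [[0.961, -0.273, 0.048], [-0.272, -0.962, -0.012], [0.049, -0.002, -0.999]]
force: [-0.5, 0.7, -0.4]
opening: 0.849
```

Request:
send_rows(
  motion=[
    [[0,0,2],0],
    [[0,0,1.5],0],
    [[0,0,1],0],
    [[0,0,1],0],
    [[0,0,1],0],
  ],
)

```text
time_s: 9.75
position: [0.5624, 0.0776, -0.0129]
tcp_rot: [[0.961, -0.273, 0.047], [-0.272, -0.962, -0.012], [0.049, -0.002, -0.999]]
force: [-0.4, -1.2, -0.5]
opening: 0.855
```

```bash
python3 -c "
from ov import *
ov('f2',('wrist',))
go(uv(.228,-.5185,-.015),-15.8,5)"
```

```text
crop origin wrist 480 462
t 9.8 pos [562.3  77.6 -13. ] yaw -15.84 F [0.4 0.2 0.9] open 74.1
[[[-0.3, -0.0, 0.4], -0.0001], [[-0.3, -0.0, 0.4], -0.0001], [[-0.3, -0.0, 0.4], -0.0001], [[-0.3, -0.0, 0.4], -0.0001], [[-0.3, -0.0, 0.4], -0.0001]]
u,v 0.2278 -0.5199 tilt [ 0.0484 -0.0016]
```

View pics/f2_wrist.png

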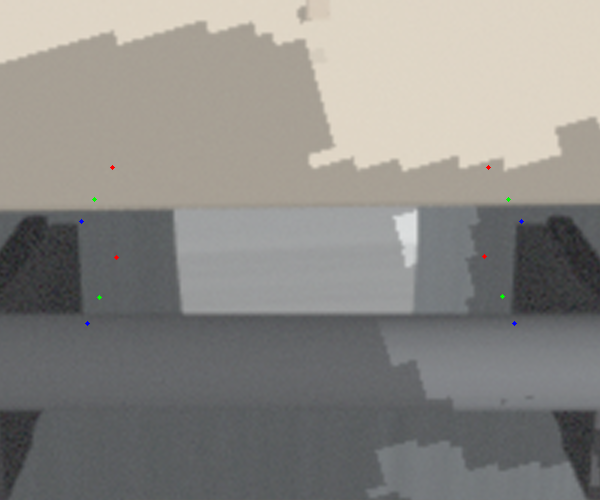

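Request:
send_rows(
  motion=[
    [[0,0,1],0],
    [[0,0,1],0],
    [[0,0,1],0],
    [[0,0,0.5],0],
    [[0,0,0],0],
  ],
)

```text
time_s: 10.22
position: [0.5627, 0.0775, -0.0167]
tcp_rot: [[0.961, -0.273, 0.048], [-0.273, -0.962, -0.012], [0.049, -0.002, -0.999]]
force: [0.3, -0.4, -0.6]
opening: 0.85
```

Request:
send_rows(
  motion=[
    [[0,0,0.8],0],
    [[0,0,0.6],0],
    [[0,0,0.5],0],
    [[0,0,0],0],
    [[0,0,0],0],
  ],
)

```text
time_s: 10.63
position: [0.5629, 0.0775, -0.0188]
tcp_rot: [[0.961, -0.273, 0.048], [-0.273, -0.962, -0.012], [0.049, -0.002, -0.999]]
force: [0.4, -0.5, 0.6]
opening: 0.852
```

Request:
send_rows(
  gripper=1,
  motion=[
    [[0,0,0],0],
    [[0,0,0],0],
    [[0,0,0],0],
    [[0,0,0],0],
    [[0,0,0],0],
  ],
)

```text
time_s: 11.05
position: [0.5629, 0.0775, -0.0186]
tcp_rot: [[0.961, -0.273, 0.048], [-0.273, -0.962, -0.012], [0.049, -0.002, -0.999]]
force: [0.0, 0.0, 1.6]
opening: 0.555
```

Request:
send_rows(
  motion=[
    [[0,0,0],0],
    [[0,0,0],0],
    [[0,0,0],0],
    [[0,0,0],0],
    [[0,0,0],0],
  ],
)

```text
time_s: 11.47
position: [0.5629, 0.0775, -0.0187]
tcp_rot: [[0.961, -0.273, 0.048], [-0.273, -0.962, -0.012], [0.049, -0.002, -0.999]]
force: [-0.3, -0.2, -0.9]
opening: 0.458
```

```bash
python3 -c "
from ov import *
ov('f3',('wrist',))
go(uv(.228,-.5185,-.015),-15.8,5)"
```

```text
crop origin wrist 480 462
t 11.52 pos [562.9  77.5 -18.6] yaw -15.84 F [-1.8  0.6  0.2] open 39.6
[[[-0.4, -0.0, -0.7], -0.0001], [[-0.4, -0.0, -0.7], -0.0001], [[-0.4, -0.0, -0.7], -0.0001], [[-0.4, -0.0, -0.7], -0.0001], [[-0.4, -0.0, -0.7], -0.0001]]
u,v 0.2278 -0.5205 tilt [ 0.0492 -0.0018]
```

View pics/f3_wrist.png

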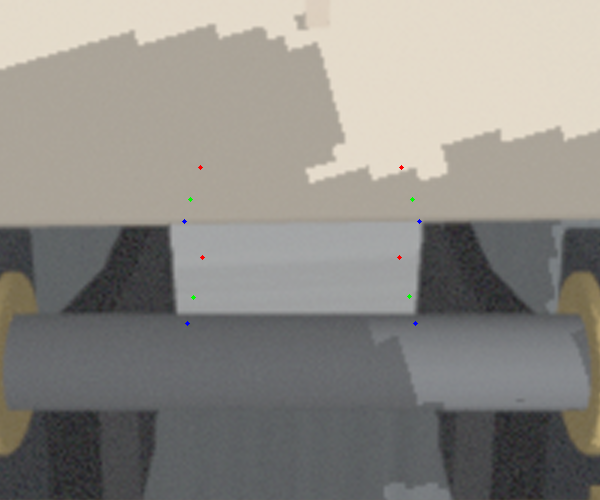

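Gripped at 39.6 mm. Drawing it out.

Request:
send_rows(
  motion=[
    [[0,8,0],0],
    [[0,20,0],0],
    [[0,22,0],0],
    [[0,22,-2],0],
    [[0,15,-8],0],
  ],
)

```text
time_s: 11.93
position: [0.5378, -0.0068, -0.0098]
tcp_rot: [[0.963, -0.265, 0.048], [-0.265, -0.964, -0.011], [0.049, -0.002, -0.999]]
force: [-0.4, -0.6, -0.2]
opening: 0.456
```

```bash
python3 -c "
from h import *
go(uv(.09,-.68,.02),-15.8,10)"
```

```text
t 11.93 pos [537.8  -6.8  -9.8] yaw -15.39 F [-0.4 -0.6 -0.2] open 39.6
[[[16.2, 5.1, -2.2], 0.0007], [[16.2, 5.1, -2.2], 0.0007], [[16.2, 5.1, -2.2], 0.0007], [[16.2, 5.1, -2.2], 0.0007], [[16.2, 5.1, -2.2], 0.0007]]
[[[16.2, 5.0, -2.2], 0.0007], [[16.2, 5.0, -2.2], 0.0007], [[16.2, 5.0, -2.2], 0.0007], [[16.2, 5.0, -2.2], 0.0007], [[16.2, 5.0, -2.2], 0.0007]]
u,v 0.1399 -0.5194 tilt [ 0.0489 -0.0023]
```

Request:
send_rows(
  motion=[
    [[0,4,-12],0],
    [[10,5,-10],0],
    [[30,8,-4],0],
    [[35,8,0],0],
    [[35,8,0],0],
  ],
)

```text
time_s: 12.35
position: [0.6217, -0.0684, 0.0228]
tcp_rot: [[0.963, -0.268, 0.028], [-0.268, -0.963, -0.006], [0.028, -0.002, -1.0]]
force: [0.3, 1.1, -0.9]
opening: 0.451
```

Request:
send_rows(
  motion=[
    [[30,8,0],0],
    [[15,6,5],0],
    [[5,4,8],0],
    [[0,0,8],0],
    [[0,0,5],0],
  ],
)

```text
time_s: 12.77
position: [0.6774, -0.1056, 0.0031]
tcp_rot: [[0.962, -0.27, 0.044], [-0.27, -0.963, -0.011], [0.045, -0.001, -0.999]]
force: [0.5, -0.2, -0.9]
opening: 0.458
```

```bash
python3 -c "
from ov import *
ov('g1',('side','wrist'))
go(uv(.09,-.68,-.028),-15.8,5)"
```

```text
crop origin side 394 235
crop origin wrist 487 465
t 12.87 pos [ 675.9 -104.7    2.4] yaw -15.66 F [ 0.1  0.1 -1.8] open 39.3
[[[-0.0, -1.3, 6.1], 0.0005], [[-0.0, -1.3, 6.1], 0.0005], [[-0.0, -1.3, 6.1], 0.0005], [[-0.0, -1.3, 6.1], 0.0005], [[-0.0, -1.3, 6.1], 0.0005]]
u,v 0.0833 -0.6788 tilt [ 0.0421 -0.0015]
```

View pics/g1_side.png

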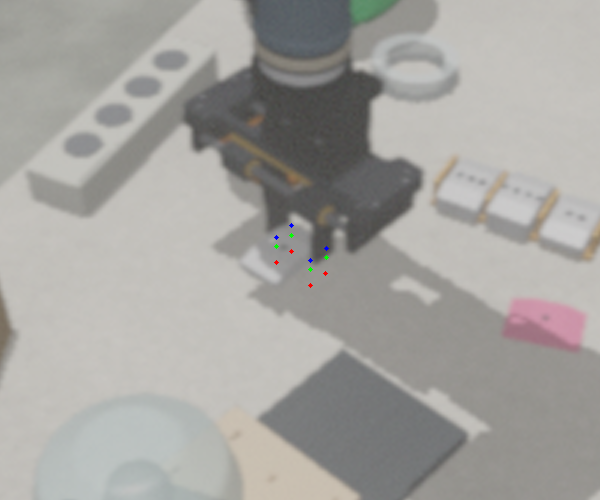

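View pics/g1_wrist.png

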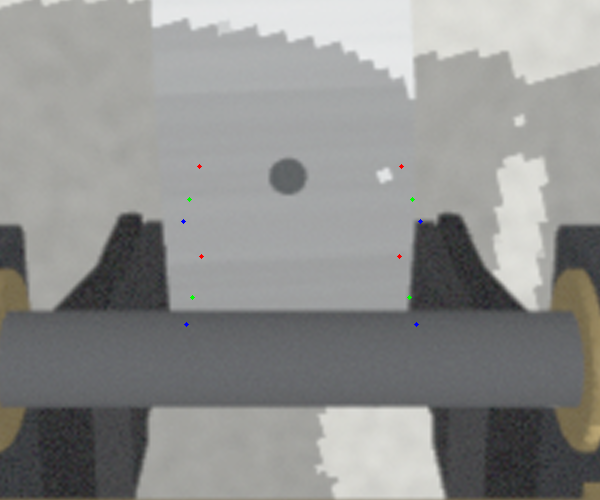

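Plate one is held with its dot visible at (288,176). This spot brings the gripper body close to the bowl, so I'll shift 50 mm along +u before lowering.

Request:
send_rows(
  motion=[
    [[2,-8,0],0],
    [[3,-14,0],0],
    [[3,-16,0],0],
    [[2,-10,5],0],
    [[0,-2,8],0],
  ],
)

```text
time_s: 13.28
position: [0.6976, -0.0517, -0.0096]
tcp_rot: [[0.962, -0.269, 0.038], [-0.269, -0.963, -0.008], [0.038, -0.003, -0.999]]
force: [0.4, 1.1, -1.1]
opening: 0.453
```

```bash
python3 -c "
from h import *
go(uv(.135,-.69,-.026),-15.8,5)"
```

```text
t 13.28 pos [697.6 -51.7  -9.6] yaw -15.61 F [ 0.4  1.1 -1.1] open 39.4
[[[0.8, 1.1, 3.3], 0.0007], [[0.8, 1.1, 3.3], 0.0007], [[0.8, 1.1, 3.3], 0.0007], [[0.8, 1.1, 3.3], 0.0007], [[0.8, 1.1, 3.3], 0.0007]]
u,v 0.1402 -0.6853 tilt [ 0.0382 -0.0029]
```

Request:
send_rows(
  motion=[
    [[0,0,5],0],
    [[0,0,5],0],
    [[0,0,3],0],
    [[0,0,1.5],0],
    [[0,0,0.5],0],
  ],
)

```text
time_s: 13.7
position: [0.696, -0.0484, -0.0285]
tcp_rot: [[0.964, -0.265, 0.033], [-0.265, -0.964, -0.006], [0.033, -0.003, -0.999]]
force: [-1.6, 3.1, 7.9]
opening: 0.453
```

Request:
send_rows(
  gripper=0.35,
  motion=[
    [[0,0,1],0],
    [[0,0,0],0],
    [[0,0,0],0],
    [[0,0,0],0],
    [[0,0,0],0],
  ],
)

```text
time_s: 14.12
position: [0.6964, -0.051, -0.0286]
tcp_rot: [[0.963, -0.268, 0.034], [-0.268, -0.963, -0.007], [0.035, -0.003, -0.999]]
force: [-0.7, 0.4, 1.2]
opening: 0.637
```

Request:
send_rows(
  gripper=0.05,
  motion=[
    [[0,0,-15],0],
    [[0,0,-30],0],
    [[0,0,-30],0],
    [[0,0,-25],0.02],
    [[0,0,-15],0.05],
  ],
)

```text
time_s: 14.53
position: [0.6883, -0.0503, 0.0882]
tcp_rot: [[0.941, -0.338, 0.023], [-0.338, -0.941, -0.004], [0.023, -0.004, -1.0]]
force: [0.7, -0.8, 0.5]
opening: 0.913
```

```bash
python3 -c "
from h import *
go((.485,-.25,.09),-92,15)"
```

```text
t 14.53 pos [688.3 -50.3  88.2] yaw -19.75 F [ 0.7 -0.8  0.5] open 79.4
[[[-8.3, 17.1, -0.4], 0.0841], [[-6.8, 17.7, -0.3], 0.0841], [[-5.3, 18.2, -0.3], 0.0841], [[-3.7, 18.6, -0.3], 0.0841], [[-2.1, 18.9, -0.2], 0.0841]]
[[[-0.6, 19.0, -0.2], 0.0841], [[1.0, 19.0, -0.2], 0.0841], [[2.6, 18.8, -0.1], 0.0841], [[4.2, 18.5, -0.1], 0.0841], [[5.7, 18.1, -0.1], 0.0841]]
[[[7.2, 17.6, -0.0], 0.0841], [[8.7, 16.9, 0.0], 0.0841], [[10.1, 16.1, 0.1], 0.0841], [[11.4, 15.2, 0.1], 0.0841], [[12.6, 14.2, 0.1], 0.0841]]
u,v 0.139 -0.676 tilt [ 0.0228 -0.0035]
```

Request:
send_rows(
  motion=[
    [[-8,17,-2],0.085],
    [[-7,18,-1],0.085],
    [[-5,18,0],0.085],
    [[-4,19,0],0.085],
    [[-2,19,0],0.085],
  ],
)

```text
time_s: 14.95
position: [0.627, -0.1173, 0.1046]
tcp_rot: [[0.707, -0.705, 0.047], [-0.706, -0.708, -0.01], [0.041, -0.026, -0.999]]
force: [0.2, -0.3, 0.2]
opening: 0.949
```

Request:
send_rows(
  motion=[
    [[0,19,0],0.085],
    [[1,19,0],0.085],
    [[3,19,0],0.085],
    [[4,19,0],0.085],
    [[6,18,0],0.085],
  ],
)

```text
time_s: 15.37
position: [0.5555, -0.1866, 0.1093]
tcp_rot: [[0.333, -0.941, 0.055], [-0.942, -0.335, -0.014], [0.032, -0.047, -0.998]]
force: [0.2, -0.9, -0.6]
opening: 0.949
```

Request:
send_rows(
  motion=[
    [[7,18,0],0.085],
    [[9,17,0],0.085],
    [[10,16,0],0.085],
    [[11,15,0],0.06],
    [[8,10,0],0.03],
  ],
)

```text
time_s: 15.78
position: [0.4856, -0.2494, 0.1129]
tcp_rot: [[-0.025, -0.998, 0.062], [-1.0, 0.024, -0.02], [0.018, -0.062, -0.998]]
force: [-0.0, -0.3, 1.0]
opening: 0.948
```

```bash
python3 -c "
from ov import *
ov('k1',('wrist',))
cv2.imwrite('pics/k1w.png',pickle.load(open('k1_wrist.pkl','rb'))['image'])
go((.485,-.255,.04),-92,5)"
```

```text
crop origin wrist 475 459
t 15.83 pos [ 484.2 -250.4  112.9] yaw -91.52 F [-1.5  0.  -0.6] open 82.4
[[[0.6, 0.7, 14.6], 0.0017], [[0.6, 0.7, 14.6], 0.0017], [[0.6, 0.7, 14.6], 0.0017], [[0.6, 0.7, 14.6], 0.0017], [[0.6, 0.7, 14.6], 0.0017]]
u,v -0.1091 -0.5341 tilt [ 0.0187 -0.0609]
```

View pics/k1w.png

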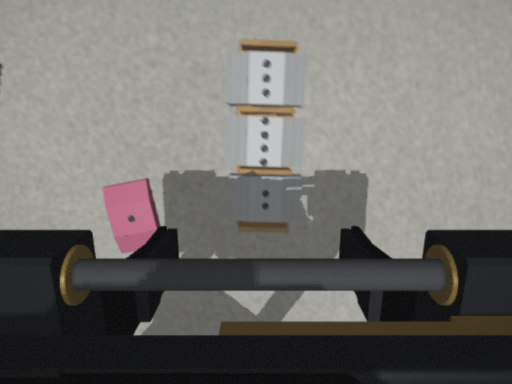

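The two-dot plate is nearest, at about (265,200) under the gripper's shadow. The pink look-alike is at (130,215) on the left.

```bash
python3 -c "
from h import *
import cv2
r=cv2.imread('pics/k1w.png')[30:240,200:330]
r=np.clip(255*(r/255.)**.6,0,255).astype('uint8')
cv2.imwrite('pics/k2.png',cv2.resize(r[60:210],None,fx=5,fy=5,interpolation=cv2.INTER_CUBIC)[:,:])"
```

```text
(no output)
```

View pics/k2.png

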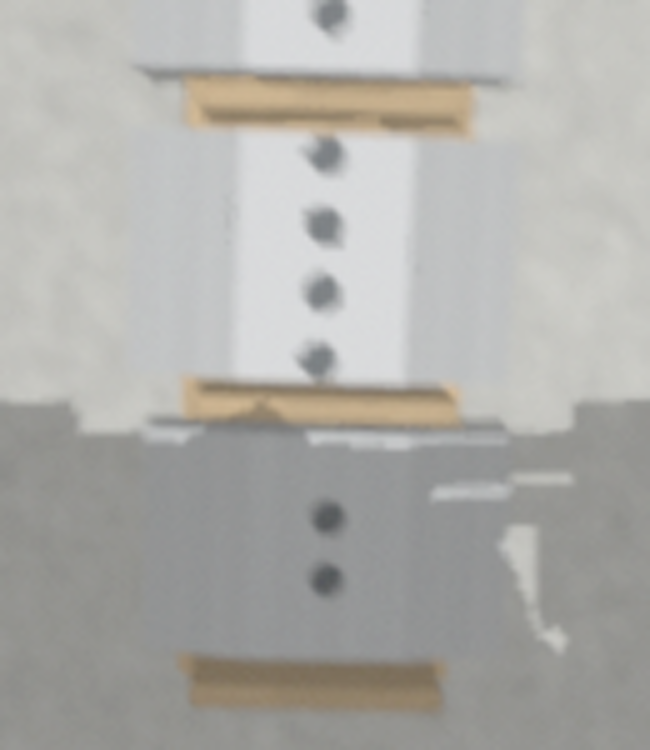

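```bash
python3 - <<'E'
from h import *
import pickle
r=pickle.load(open("k1_wrist.pkl","rb"))
c=lambda x,y:(200+x/5-.4,90+y/5-.4)
P=[bp(r,c(*q),.0165) for q in [(147,433),(510,433),(500,658),(143,655)]]
for p in P: print(p.round(4))
print("ctr",np.mean(P,0)); print("dots",[bp(r,c(*q),.022).round(4) for q in [(327,518),(325,580)]])
print("cheeks lengths",[bp(r,c(*q),.028).round(4) for q in [(185,380),(458,385),(185,660),(443,660)]])
print("d4",[bp(r,c(*q),.030).round(4) for q in [(325,155),(318,360)]])
go((.485,-.255,.04),-92,5)
E
```

```text
[ 0.5007 -0.2261  0.0165]
[ 0.4989 -0.2891  0.0165]
[ 0.4583 -0.2873  0.0165]
[ 0.4609 -0.2237  0.0165]
ctr [ 0.47971444 -0.25654676  0.0165    ]
dots [array([ 0.4859, -0.2568,  0.022 ]), array([ 0.4749, -0.2562,  0.022 ])]
cheeks lengths [array([ 0.5111, -0.2336,  0.028 ]), array([ 0.509 , -0.2788,  0.028 ]), array([ 0.463 , -0.2317,  0.028 ]), array([ 0.4616, -0.2759,  0.028 ])]
d4 [array([ 0.5469, -0.2575,  0.03  ]), array([ 0.514 , -0.2556,  0.03  ])]
t 15.83 pos [ 484.2 -250.4  112.9] yaw -91.52 F [-1.5  0.  -0.6] open 82.4
[[[0.6, 0.7, 14.6], 0.0017], [[0.6, 0.7, 14.6], 0.0017], [[0.6, 0.7, 14.6], 0.0017], [[0.6, 0.7, 14.6], 0.0017], [[0.6, 0.7, 14.6], 0.0017]]
u,v -0.1091 -0.5341 tilt [ 0.0187 -0.0609]
```

Request:
send_rows(
  gripper=0,
  motion=[
    [[1,0,20],0.003],
    [[1,0,22],0.003],
    [[1,0,22],0.003],
    [[1,0,20],0],
    [[0.5,0,8],0],
  ],
)

```text
time_s: 16.25
position: [0.4947, -0.2622, 0.0274]
tcp_rot: [[-0.038, -0.997, 0.074], [-0.999, 0.035, -0.031], [0.029, -0.075, -0.997]]
force: [-0.7, 0.0, 0.2]
opening: 0.993
```

```bash
python3 -c "
from ov import *
ov('k3',('wrist',))
go((.484,-.256,-.025),-92.3,5)"
```

```text
crop origin wrist 475 459
t 16.3 pos [ 494.4 -262.    26.8] yaw -92.16 F [ 0.8  0.5 -0.8] open 86.9
[[[-1.4, 2.9, 10.1], 0.0005], [[-1.4, 2.9, 10.1], 0.0005], [[-1.4, 2.9, 10.1], 0.0005], [[-1.4, 2.9, 10.1], 0.0005], [[-1.4, 2.9, 10.1], 0.0005]]
u,v -0.1175 -0.5471 tilt [ 0.0281 -0.0746]
```

View pics/k3_wrist.png

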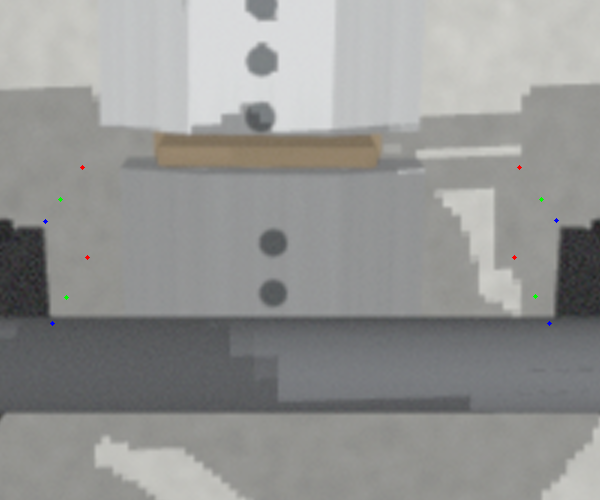

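```bash
python3 - <<'E'
from h import *
import pickle
r=pickle.load(open("k3_wrist.pkl","rb"))
c=lambda x,y:((475+x)/3-.33,(459+y)/3-.33)
print("dots",[bp(r,c(*q),.022).round(4) for q in [(273,242),(273,293)]])
print("ends",[bp(r,c(*q),.0165).round(4) for q in [(122,171),(424,171),(424,300),(122,300)]])
E
```

```text
dots [array([ 0.4873, -0.2562,  0.022 ]), array([ 0.4762, -0.2558,  0.022 ])]
ends [array([ 0.5024, -0.2255,  0.0165]), array([ 0.4996, -0.2885,  0.0165]), array([ 0.4711, -0.2881,  0.0165]), array([ 0.4742, -0.2235,  0.0165])]
```

Request:
send_rows(
  motion=[
    [[-2,4,10],0],
    [[-2,4,12],0],
    [[-2,3,12],0],
    [[-1,3,10],0],
    [[0,1,4],0],
  ],
)

```text
time_s: 16.72
position: [0.4884, -0.2579, -0.018]
tcp_rot: [[-0.035, -0.996, 0.082], [-0.999, 0.032, -0.037], [0.034, -0.083, -0.996]]
force: [0.4, 1.1, -0.5]
opening: 0.999
```

```bash
python3 -c "
from h import *
go((.484,-.257,-.025),-92.3,5)"
```

```text
t 16.72 pos [ 488.4 -257.9  -18. ] yaw -91.98 F [ 0.4  1.1 -0.5] open 86.9
[[[-0.2, 1.0, 1.3], 0.0011], [[-0.2, 1.0, 1.3], 0.0011], [[-0.2, 1.0, 1.3], 0.0011], [[-0.2, 1.0, 1.3], 0.0011], [[-0.2, 1.0, 1.3], 0.0011]]
u,v -0.1152 -0.5401 tilt [ 0.0344 -0.0833]
```

Request:
send_rows(
  gripper=1,
  motion=[
    [[0,2,2.5],0.002],
    [[0,2,2],0.002],
    [[0,1,1.5],0],
    [[0,0,0],0],
    [[0,0,0],0],
  ],
)

```text
time_s: 17.13
position: [0.4859, -0.2592, -0.0216]
tcp_rot: [[-0.038, -0.996, 0.086], [-0.999, 0.034, -0.04], [0.037, -0.088, -0.995]]
force: [-0.3, -0.1, -1.2]
opening: 0.73
```

Request:
send_rows(
  motion=[
    [[0,0,0],0],
    [[0,0,0],0],
    [[0,0,0],0],
    [[0,0,0],0],
    [[0,0,0],0],
  ],
)

```text
time_s: 17.55
position: [0.4867, -0.2598, -0.0206]
tcp_rot: [[-0.038, -0.995, 0.088], [-0.999, 0.034, -0.042], [0.038, -0.089, -0.995]]
force: [0.4, -0.5, -0.4]
opening: 0.73
```

Gripped at 63.5 mm. Lifting and looking.

Request:
send_rows(
  motion=[
    [[0,0,-6],0],
    [[0,0,-12],0],
    [[0,0,-16],0],
    [[0,0,-18],0],
    [[0,0,-18],0],
  ],
)

```text
time_s: 17.97
position: [0.4777, -0.2548, 0.0502]
tcp_rot: [[-0.038, -0.996, 0.081], [-0.999, 0.035, -0.036], [0.033, -0.082, -0.996]]
force: [0.5, 0.1, -0.1]
opening: 0.734
```

```bash
python3 -c "
from ov import *
ov('l1',('wrist','side'))
go(uv(.186,-.525,.06),-105.8,10)"
```

```text
crop origin wrist 475 459
crop origin side 682 158
t 18.07 pos [ 479.7 -256.3   52.3] yaw -92.17 F [-0.1 -1.7 -0.2] open 63.6
[[[-29.5, -6.6, -1.3], 0.0238], [[-29.6, -5.9, -1.4], 0.0238], [[-29.7, -5.2, -1.4], 0.0238], [[-29.8, -4.5, -1.5], 0.0238], [[-29.9, -3.8, -1.6], 0.0238]]
[[[-30.0, -3.1, -1.6], 0.0238], [[-30.1, -2.4, -1.7], 0.0238], [[-30.1, -1.7, -1.7], 0.0238], [[-30.1, -1.0, -1.8], 0.0238], [[-30.2, -0.3, -1.9], 0.0238]]
u,v -0.116 -0.5313 tilt [ 0.0372 -0.0877]
```

View pics/l1_wrist.png

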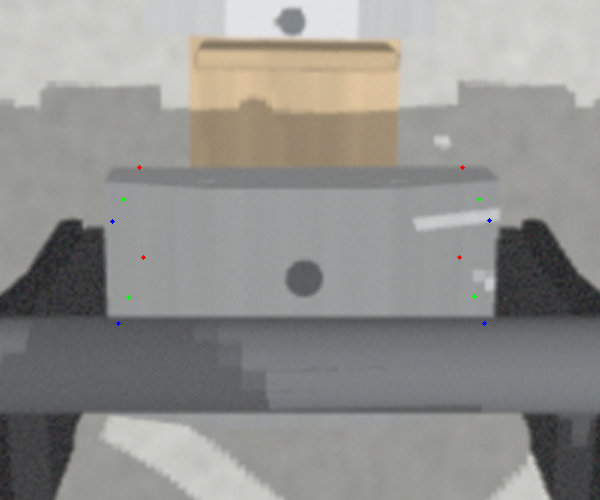

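View pics/l1_side.png

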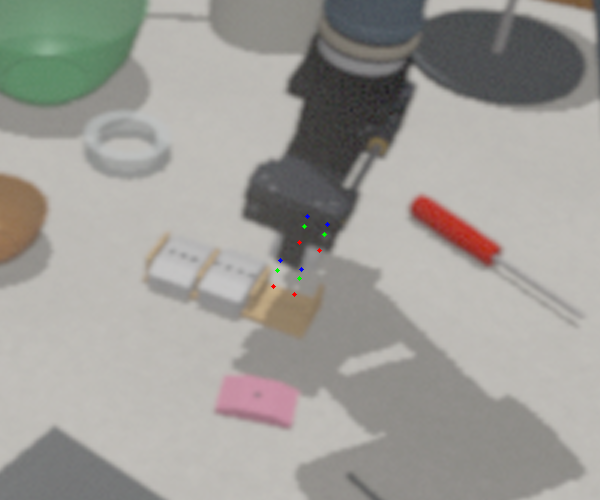

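Request:
send_rows(
  motion=[
    [[-25,-6,0],0.024],
    [[-31,-6,0],0.024],
    [[-31,-5,0],0.024],
    [[-31,-5,0],0.024],
    [[-31,-4,0],0.024],
  ],
)

```text
time_s: 18.48
position: [0.5221, -0.1145, 0.0521]
tcp_rot: [[-0.175, -0.98, 0.094], [-0.984, 0.171, -0.049], [0.032, -0.101, -0.994]]
force: [0.3, -0.2, -1.1]
opening: 0.734
```

Request:
send_rows(
  motion=[
    [[-31,-3,0],0.024],
    [[-31,-3,0],0.024],
    [[-31,-2,0],0.024],
    [[-28,-1,0],0.024],
    [[-15,0,0],0.024],
  ],
)

```text
time_s: 18.9
position: [0.5603, 0.0257, 0.0483]
tcp_rot: [[-0.296, -0.951, 0.092], [-0.955, 0.293, -0.048], [0.018, -0.102, -0.995]]
force: [0.0, -0.5, 0.3]
opening: 0.733
```

```bash
python3 -c "
from ov import *
ov('l2',('wrist',))
cv2.imwrite('pics/l2w.png',pickle.load(open('l2_wrist.pkl','rb'))['image'])
go(uv(.186,-.525,.01),-105.8,5)"
```

```text
crop origin wrist 474 459
t 18.95 pos [560.7  27.5  48.2] yaw -107.19 F [ 1.3  1.2 -1.3] open 63.5
[[[-1.5, 2.2, 7.4], -0.0048], [[-1.5, 2.2, 7.4], -0.0048], [[-1.5, 2.2, 7.4], -0.0048], [[-1.5, 2.2, 7.4], -0.0048], [[-1.5, 2.2, 7.4], -0.0048]]
u,v 0.1791 -0.532 tilt [ 0.0174 -0.1023]
```

View pics/l2w.png

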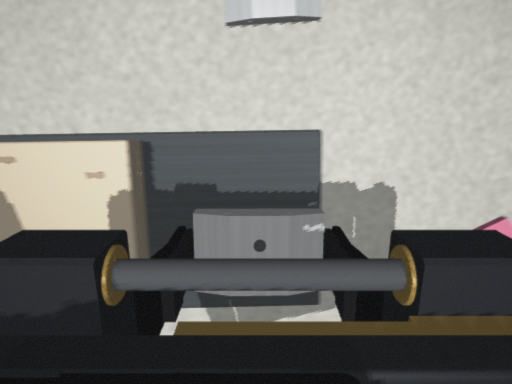

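Request:
send_rows(
  motion=[
    [[-2,0,10],-0.006],
    [[-2,-1,13],-0.006],
    [[-2,-1,13],-0.006],
    [[-2,-1,12],-0.006],
    [[-1,-1,6],0],
  ],
)

```text
time_s: 19.37
position: [0.572, 0.0323, -0.0098]
tcp_rot: [[-0.267, -0.959, 0.093], [-0.963, 0.264, -0.047], [0.021, -0.102, -0.995]]
force: [0.6, 0.1, -1.3]
opening: 0.728
```

```bash
python3 -c "
from ov import *
ov('l3',('wrist',))
go(uv(.186,-.530,-.0166),-105.8,5)"
```

```text
crop origin wrist 474 459
t 19.42 pos [571.7  32.2 -10.6] yaw -105.54 F [-0.3  0.8 -2. ] open 63.8
[[[0.1, 2.4, 1.0], 0.0009], [[0.1, 2.4, 1.0], 0.0009], [[0.1, 2.4, 1.0], 0.0009], [[0.1, 2.4, 1.0], 0.0009], [[0.1, 2.4, 1.0], 0.0009]]
u,v 0.1867 -0.5413 tilt [ 0.0209 -0.1007]
```

View pics/l3_wrist.png

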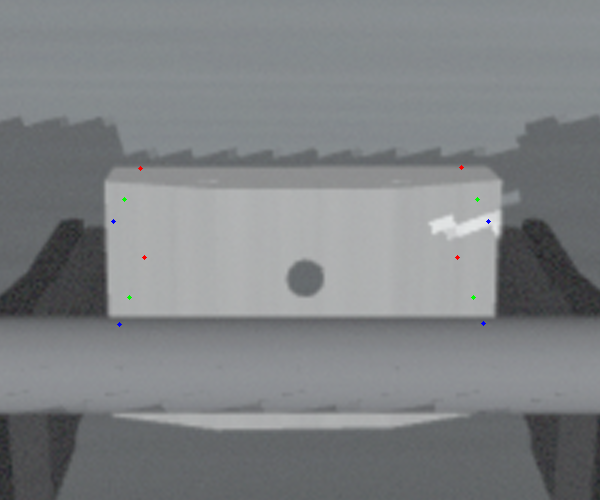

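Request:
send_rows(
  motion=[
    [[0,4,0],0],
    [[0,4,0],0],
    [[0,3,1],0],
    [[0,1,3],0],
    [[0,0,2],0],
  ],
)

```text
time_s: 19.83
position: [0.5589, 0.0329, -0.0179]
tcp_rot: [[-0.271, -0.958, 0.09], [-0.962, 0.268, -0.047], [0.021, -0.1, -0.995]]
force: [-3.0, 2.6, 16.7]
opening: 0.73
```

Request:
send_rows(
  motion=[
    [[0,0,1],0],
    [[0,0,1],0],
    [[0,0,1],0],
    [[0,0,1],0],
    [[0,0,0],0],
  ],
)

```text
time_s: 20.25
position: [0.559, 0.033, -0.0173]
tcp_rot: [[-0.271, -0.958, 0.094], [-0.962, 0.267, -0.048], [0.021, -0.103, -0.994]]
force: [-0.1, -0.5, -1.4]
opening: 0.73
```

```bash
python3 -c "
from h import *
go(uv(.186,-.530,-.0166),-105.8,5)"
```

```text
t 20.25 pos [559.   33.  -17.3] yaw -105.71 F [-0.1 -0.5 -1.4] open 63.5
[[[-0.4, -0.2, -0.1], 0.0003], [[-0.4, -0.2, -0.1], 0.0003], [[-0.4, -0.2, -0.1], 0.0003], [[-0.4, -0.2, -0.1], 0.0003], [[-0.4, -0.2, -0.1], 0.0003]]
u,v 0.184 -0.5289 tilt [ 0.0211 -0.1034]
```

Request:
send_rows(
  gripper=0.1,
  motion=[
    [[0,0,0],0],
    [[0,0,0],0],
    [[0,0,0],0],
    [[0,0,-6],0],
    [[0,0,-12],0],
  ],
)

```text
time_s: 20.67
position: [0.5568, 0.0337, -0.0005]
tcp_rot: [[-0.271, -0.958, 0.092], [-0.962, 0.268, -0.048], [0.021, -0.102, -0.995]]
force: [0.8, 0.3, 0.1]
opening: 0.888
```

Request:
send_rows(
  gripper=1,
  motion=[
    [[0,0,-18],0],
    [[0,0,-18],-0.06],
    [[0,0,-10],-0.12],
    [[0,0,0],-0.125],
    [[0,0,0],-0.125],
  ],
)

```text
time_s: 21.08
position: [0.5535, 0.0361, 0.053]
tcp_rot: [[0.16, -0.982, 0.097], [-0.985, -0.165, -0.048], [0.063, -0.088, -0.994]]
force: [-0.7, 0.7, 1.1]
opening: 0.606
```

Request:
send_rows(
  motion=[
    [[0,0,0],-0.125],
    [[0,0,0],-0.125],
    [[0,0,0],-0.125],
    [[0,0,0],-0.125],
    [[0,0,0],-0.125],
  ],
)

```text
time_s: 21.5
position: [0.5549, 0.0364, 0.0597]
tcp_rot: [[0.704, -0.703, 0.104], [-0.702, -0.71, -0.049], [0.108, -0.039, -0.993]]
force: [0.3, 0.1, 0.8]
opening: 0.227
```

```bash
python3 -c "
from ov import *
go(uv(.12,-.525,.03),-15.8,5)
ov('m1',('side',))"
```

```text
t 21.5 pos [554.9  36.4  59.7] yaw -44.94 F [0.3 0.1 0.8] open 19.7
[[[5.9, 11.7, 6.2], -0.1017], [[4.7, 12.3, 6.0], -0.1017], [[3.5, 12.8, 5.9], -0.1017], [[2.2, 13.1, 5.7], -0.1017], [[0.9, 13.4, 5.6], -0.1017]]
u,v 0.1861 -0.5241 tilt [ 0.1082 -0.0387]
crop origin side 454 352
```

View pics/m1_side.png

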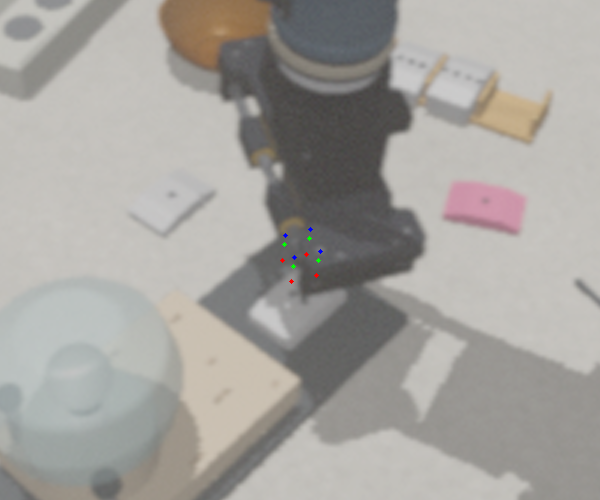

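Plate two lies flat on the bare part of the stand. I'll finish the turn and move behind it with the fingers shut, to push it in from its rear end.

Request:
send_rows(
  motion=[
    [[6,12,0],-0.103],
    [[5,13,0],-0.103],
    [[4,14,0],-0.103],
    [[2,14,0],-0.103],
    [[1,12,0],-0.1],
  ],
)

```text
time_s: 21.97
position: [0.5355, -0.0281, 0.0651]
tcp_rot: [[0.962, -0.25, 0.11], [-0.246, -0.968, -0.049], [0.119, 0.02, -0.993]]
force: [0.0, -0.1, -0.8]
opening: 0.005
```

```bash
python3 -c "
from h import *
go(uv(.125,-.528,-.016),-15.8,10)"
```

```text
t 21.97 pos [535.5 -28.1  65.1] yaw -14.32 F [ 0.  -0.1 -0.8] open 0.4
[[[-0.4, -0.8, 8.1], 0.0026], [[-0.4, -0.8, 8.1], 0.0026], [[-0.4, -0.8, 8.1], 0.0026], [[-0.4, -0.8, 8.1], 0.0026], [[-0.4, -0.8, 8.1], 0.0026]]
[[[-0.5, -0.8, 8.1], 0.0026], [[-0.5, -0.8, 8.1], 0.0026], [[-0.5, -0.8, 8.1], 0.0026], [[-0.5, -0.8, 8.1], 0.0026], [[-0.5, -0.8, 8.1], 0.0026]]
u,v 0.1188 -0.5229 tilt [0.1187 0.0197]
```

Request:
send_rows(
  motion=[
    [[0,0,-38],0],
    [[0,0,-38],0],
    [[0,0,-38],0],
    [[0,0,-38],0],
    [[0,0,-38],0],
  ],
)

```text
time_s: 22.38
position: [0.5067, -0.0206, 0.2516]
tcp_rot: [[0.961, -0.265, 0.083], [-0.262, -0.964, -0.042], [0.091, 0.019, -0.996]]
force: [0.7, -0.5, -0.1]
opening: 0.005
```

Request:
send_rows(
  motion=[
    [[0,0,8],0.003],
    [[0,0,8],0.003],
    [[0,0,8],0.003],
    [[0,0,8],0.003],
    [[0,0,8],0.003],
  ],
)

```text
time_s: 22.8
position: [0.5162, -0.0232, 0.2224]
tcp_rot: [[0.952, -0.288, 0.109], [-0.284, -0.958, -0.048], [0.118, 0.015, -0.993]]
force: [-0.4, 0.9, -0.1]
opening: 0.004
```

```bash
python3 -c "
from h import *
go(uv(.122,-.528,.01),-15.8,10)"
```

```text
t 22.8 pos [516.2 -23.2 222.4] yaw -16.61 F [-0.4  0.9 -0.1] open 0.3
[[[-0.0, -0.7, 21.4], -0.0014], [[-0.0, -0.7, 21.4], -0.0014], [[-0.0, -0.7, 21.4], -0.0014], [[-0.0, -0.7, 21.4], -0.0014], [[-0.0, -0.7, 21.4], -0.0014]]
[[[-0.0, -0.7, 21.4], -0.0014], [[-0.0, -0.7, 21.4], -0.0014], [[-0.0, -0.7, 21.4], -0.0014], [[-0.0, -0.7, 21.4], -0.0014], [[-0.0, -0.7, 21.4], -0.0014]]
u,v 0.1183 -0.503 tilt [0.1178 0.015 ]
```

Request:
send_rows(
  motion=[
    [[0,-1,21],-0.001],
    [[0,-1,21],-0.001],
    [[0,-1,21],-0.001],
    [[0,0,21],-0.001],
    [[0,0,21],-0.001],
  ],
)

```text
time_s: 23.22
position: [0.5249, -0.0246, 0.1066]
tcp_rot: [[0.953, -0.286, 0.099], [-0.283, -0.958, -0.046], [0.108, 0.016, -0.994]]
force: [-0.1, 0.0, 0.5]
opening: 0.002
```

Request:
send_rows(
  motion=[
    [[0,0,21],-0.001],
    [[0,0,21],-0.001],
    [[0,0,21],-0.001],
    [[0,0,15],-0.001],
    [[0,0,8],0],
  ],
)

```text
time_s: 23.63
position: [0.5228, -0.0263, 0.0032]
tcp_rot: [[0.955, -0.286, 0.074], [-0.283, -0.958, -0.039], [0.082, 0.016, -0.996]]
force: [0.6, 0.4, 0.0]
opening: 0.004
```

```bash
python3 -c "
from ov import *
go(uv(.125,-.529,-.017),-15.8,5)
ov('n1',('wrist',))"
```

```text
t 23.63 pos [522.8 -26.3   3.2] yaw -16.52 F [0.6 0.4 0. ] open 0.3
[[[3.4, -1.7, 4.3], -0.0025], [[3.4, -1.7, 4.3], -0.0025], [[3.4, -1.7, 4.3], -0.0025], [[3.4, -1.7, 4.3], -0.0025], [[3.4, -1.7, 4.3], -0.0025]]
u,v 0.1171 -0.5102 tilt [0.0823 0.0164]
crop origin wrist 480 462
```

View pics/n1_wrist.png

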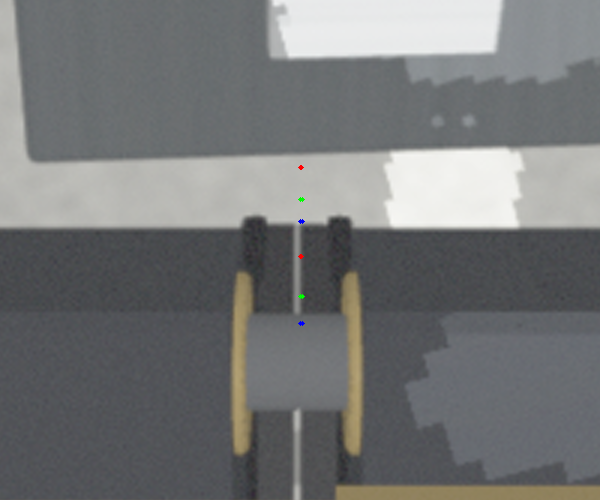

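```bash
python3 - <<'E'
from h import *
import pickle
r=pickle.load(open("n1_wrist.pkl","rb"))
c=lambda x,y:((480+x)/3-.33,(462+y)/3-.33)
for nm,q,z in [("rearL",(275,59),.0205),("rearR",(497,52),.0205),("standcornerL",(32,160),.01),("stand edge mid",(390,150),.01),("standL",(18,20),.01)]:
    p=bp(r,c(*q),z); print(nm,p.round(4),"u",(p@U).round(4),"v",(p@V).round(4))
E
```

```text
rearL [0.5271 0.0094 0.0205] u 0.1525 v -0.5046
rearR [ 0.5649 -0.0013  0.0205] u 0.1526 v -0.5439
standcornerL [0.4783 0.0023 0.01  ] u 0.1324 v -0.4596
stand edge mid [ 0.5428 -0.0167  0.01  ] u 0.1318 v -0.5269
standL [0.4852 0.0277 0.01  ] u 0.1588 v -0.4594
```

Request:
send_rows(
  motion=[
    [[4,-2,4],-0.002],
    [[4,-3,4],-0.002],
    [[4,-3,4],-0.002],
    [[4,-3,4],-0.002],
    [[2,-2,3],0],
  ],
)

```text
time_s: 24.1
position: [0.5451, -0.0187, -0.0177]
tcp_rot: [[0.958, -0.279, 0.07], [-0.277, -0.96, -0.038], [0.077, 0.017, -0.997]]
force: [0.3, 0.6, 0.1]
opening: 0.005
```

```bash
python3 -c "
from ov import *
go(uv(.14,-.527,-.017),-15.8,5)
"
```

```text
t 24.1 pos [545.1 -18.7 -17.7] yaw -16.11 F [0.3 0.6 0.1] open 0.4
[[[-0.5, -1.9, -0.2], -0.0011], [[-0.5, -1.9, -0.2], -0.0011], [[-0.5, -1.9, -0.2], -0.0011], [[-0.5, -1.9, -0.2], -0.0011], [[-0.5, -1.9, -0.2], -0.0011]]
u,v 0.1304 -0.5296 tilt [0.0775 0.017 ]
```

Request:
send_rows(
  motion=[
    [[0,-4,0],-0.001],
    [[-0.5,-5,0],-0.001],
    [[-0.5,-7,0],-0.001],
    [[-0.5,-8,0],0],
    [[0,-8,0],0],
  ],
)

```text
time_s: 24.52
position: [0.5553, 0.0143, -0.0169]
tcp_rot: [[0.958, -0.277, 0.074], [-0.274, -0.961, -0.039], [0.082, 0.017, -0.997]]
force: [0.3, -0.0, 0.7]
opening: 0.006
```

```bash
python3 -c "
from ov import *
go(uv(.175,-.527,-.017),-15.8,5)
ov('n2',('wrist',))"
```

```text
t 24.52 pos [555.3  14.3 -16.9] yaw -15.98 F [ 0.3 -0.   0.7] open 0.5
[[[-0.7, -2.0, -0.1], -0.0006], [[-0.7, -2.0, -0.1], -0.0006], [[-0.7, -2.0, -0.1], -0.0006], [[-0.7, -2.0, -0.1], -0.0006], [[-0.7, -2.0, -0.1], -0.0006]]
u,v 0.165 -0.5304 tilt [0.0817 0.0171]
crop origin wrist 480 462
```

View pics/n2_wrist.png

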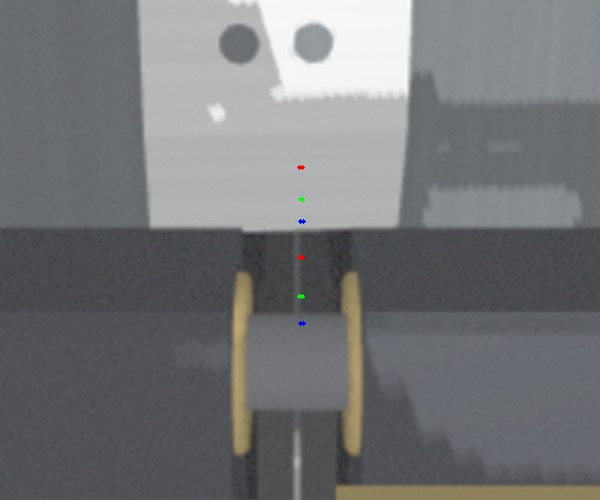

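The closed fingers sit squarely behind the two-dot plate, with dots at (239,43) and (313,42). Pushing on gently.

Request:
send_rows(
  motion=[
    [[0,-4,0],0],
    [[0,-4,0],0],
    [[0,-4,0],0],
    [[0,-4,0],0],
    [[0,-3,0],0],
  ],
)

```text
time_s: 24.98
position: [0.561, 0.0362, -0.0167]
tcp_rot: [[0.959, -0.273, 0.074], [-0.27, -0.962, -0.04], [0.082, 0.018, -0.996]]
force: [-1.5, -8.5, 2.0]
opening: 0.005
```

Request:
send_rows(
  motion=[
    [[0,-3,0],0],
    [[0,-2,0],0],
    [[0,-2,0],0],
    [[0,-2,0],0],
    [[0,-2,0],0],
  ],
)

```text
time_s: 25.4
position: [0.5617, 0.0397, -0.0166]
tcp_rot: [[0.962, -0.267, 0.067], [-0.264, -0.963, -0.05], [0.078, 0.03, -0.997]]
force: [-1.0, -7.7, 1.7]
opening: 0.007
```

Request:
send_rows(
  motion=[
    [[0,-2,0],0],
    [[0,-2,0],0],
    [[0,-2,0],0],
    [[0,-2,0],0],
    [[0,-2,0],0],
  ],
)

```text
time_s: 25.82
position: [0.5617, 0.0402, -0.0164]
tcp_rot: [[0.963, -0.263, 0.058], [-0.26, -0.964, -0.061], [0.072, 0.044, -0.996]]
force: [-0.9, -7.9, 1.4]
opening: 0.006
```

```bash
python3 -c "
from ov import *
go(uv(.2095,-.527,-.017),-15.8,5)
ov('n3',('wrist',))"
```

```text
t 25.82 pos [561.7  40.2 -16.4] yaw -15.08 F [-0.9 -7.9  1.4] open 0.5
[[[-0.5, -3.6, -0.1], 0.0025], [[-0.5, -3.6, -0.1], 0.0025], [[-0.5, -3.6, -0.1], 0.0025], [[-0.5, -3.6, -0.1], 0.0025], [[-0.5, -3.6, -0.1], 0.0025]]
u,v 0.1917 -0.5295 tilt [0.0725 0.0438]
crop origin wrist 480 462
```

View pics/n3_wrist.png

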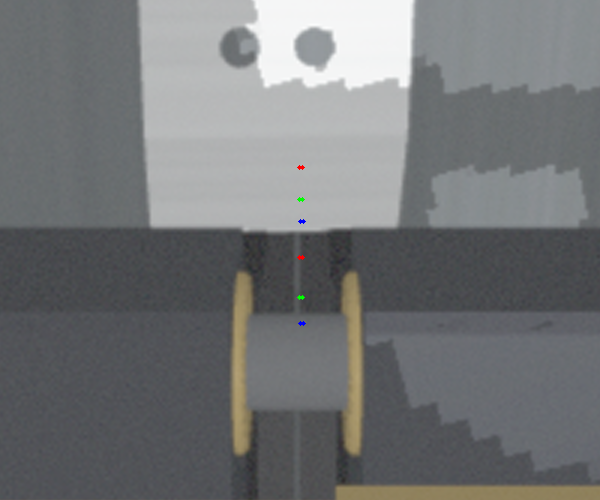

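Resistance of about 8 N began with the leading end about 14 mm in, so the ramp has met the plinth. 2 mm steps stall there, so I'll push with slightly larger ones.

Request:
send_rows(
  motion=[
    [[0,-3.5,0],0],
    [[0,-3.5,0],0],
    [[0,-3.5,0],0],
    [[0,-3.5,0],0],
    [[0,-3.5,0],0],
  ],
)

```text
time_s: 26.28
position: [0.5639, 0.0493, -0.0164]
tcp_rot: [[0.964, -0.261, 0.051], [-0.257, -0.964, -0.071], [0.068, 0.055, -0.996]]
force: [-1.4, -5.9, 2.9]
opening: 0.002
```

Request:
send_rows(
  motion=[
    [[0,-3.5,0],0],
    [[0,-3.5,0],0],
    [[0,-3,0],0],
    [[0,-3,0],0],
    [[0,0,0],0],
  ],
)

```text
time_s: 26.7
position: [0.5653, 0.0557, -0.0162]
tcp_rot: [[0.965, -0.259, 0.044], [-0.255, -0.964, -0.08], [0.063, 0.066, -0.996]]
force: [0.3, -0.4, -0.0]
opening: 0.007
```

```bash
python3 -c "
from ov import *
go(uv(.2095,-.527,-.017),-15.8,5)
ov('n4',('wrist',))"
```

```text
t 26.7 pos [565.3  55.7 -16.2] yaw -14.79 F [ 0.3 -0.4 -0. ] open 0.7
[[[-0.4, -0.4, 0.1], 0.0035], [[-0.4, -0.4, 0.1], 0.0035], [[-0.4, -0.4, 0.1], 0.0035], [[-0.4, -0.4, 0.1], 0.0035], [[-0.4, -0.4, 0.1], 0.0035]]
u,v 0.2075 -0.5288 tilt [0.0633 0.0657]
crop origin wrist 480 462
```

View pics/n4_wrist.png

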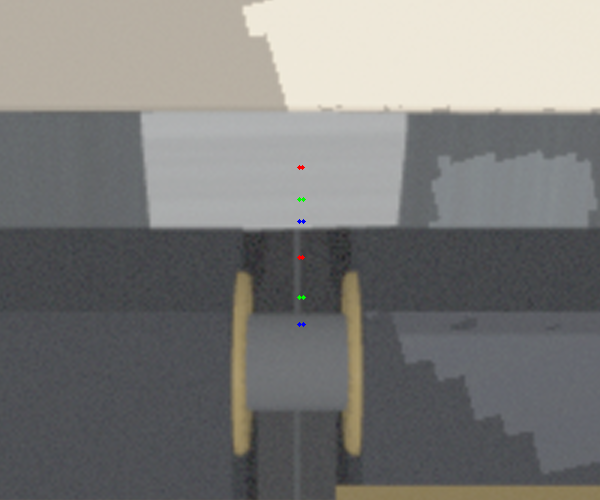

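About 6 N of drag persisted once the full thickness was under the plinth. I'll back off and measure the result.

Request:
send_rows(
  motion=[
    [[0,5,0],0],
    [[0,12,0],0],
    [[0,15,0],0],
    [[0,12,-5],0],
    [[0,5,-12],0],
  ],
)

```text
time_s: 27.17
position: [0.5497, 0.0083, 0.0023]
tcp_rot: [[0.966, -0.257, 0.041], [-0.253, -0.964, -0.078], [0.06, 0.064, -0.996]]
force: [-0.2, 1.0, 0.4]
opening: 0.003
```

```bash
python3 -c "
from ov import *
go(uv(.2095,-.527,-.017),-15.8,5)
ov('n5',('wrist',))"
```

```text
t 27.17 pos [549.7   8.3   2.3] yaw -14.7 F [-0.2  1.   0.4] open 0.2
[[[0.0, -10.6, 3.2], 0.0038], [[-0.0, -10.6, 3.2], 0.0038], [[-0.0, -10.6, 3.2], 0.0038], [[-0.1, -10.6, 3.2], 0.0038], [[-0.1, -10.6, 3.2], 0.0038]]
u,v 0.1577 -0.5266 tilt [0.0599 0.0644]
crop origin wrist 480 462
```

View pics/n5_wrist.png

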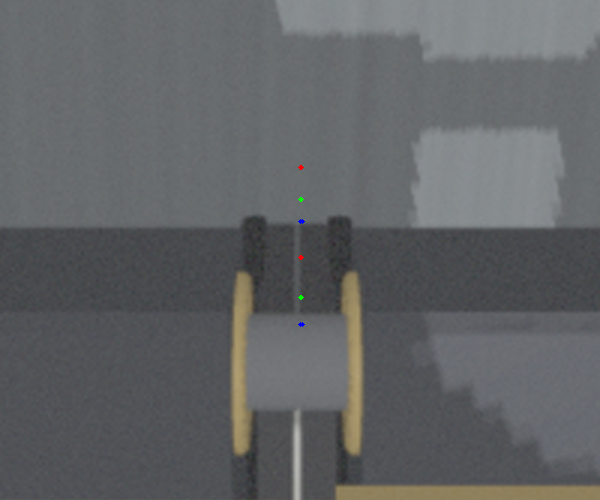

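```bash
python3 -c "
from h import *
import pickle
im=pickle.load(open('n5_wrist.pkl','rb'))['image'];im=np.clip(255*(im/255.)**.6,0,255).astype('uint8')
cv2.imwrite('pics/n6.png',cv2.resize(im[60:210,150:360],None,fx=3.5,fy=3.5,interpolation=cv2.INTER_CUBIC))"
```

```text
(no output)
```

View pics/n6.png

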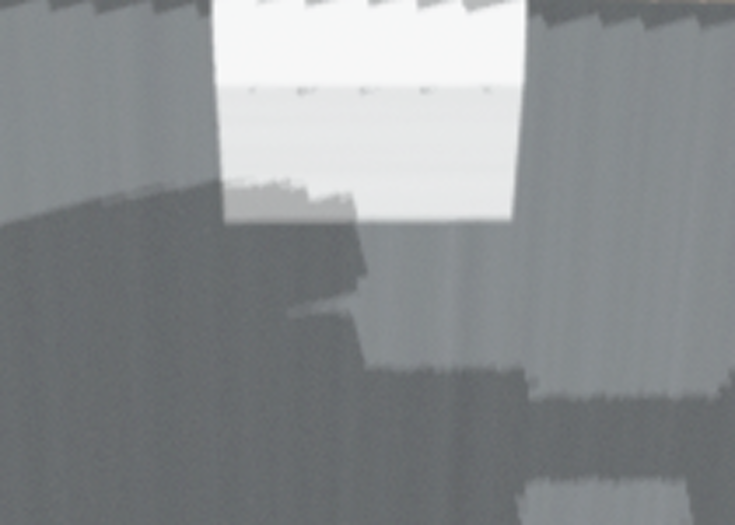

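```bash
python3 - <<'E'
from h import *
import pickle
r=pickle.load(open("n5_wrist.pkl","rb"))
c=lambda x,y:(150+x/3.5-.36,60+y/3.5-.36)
for q,z in [((224,221),.0205),((513,220),.0205),((217,86),.026),((524,86),.026)]:
    p=bp(r,c(*q),z); print("u",(p@U).round(4),"v",(p@V).round(4))
E
```

```text
u 0.2199 v -0.5016
u 0.2205 v -0.5421
u 0.2379 v -0.5015
u 0.2386 v -0.5417
```

The plate's rear edge is at u = 220 mm and the mouth is at 251, so about 33 of 64 mm is in. It is square (0.6 mm skew) and centred within 3 mm. Retreating and doing a last check.

Request:
send_rows(
  motion=[
    [[0,5,-15],0],
    [[0,15,-20],0],
    [[0,30,-20],0],
    [[0,30,-20],0],
    [[0,30,-20],0],
  ],
)

```text
time_s: 27.63
position: [0.5164, -0.0896, 0.1088]
tcp_rot: [[0.967, -0.252, 0.043], [-0.248, -0.966, -0.075], [0.06, 0.062, -0.996]]
force: [1.0, -0.9, 0.6]
opening: 0.003
```

Request:
send_rows(
  motion=[
    [[0,35,-20],0],
    [[0,35,-20],0],
    [[0,30,-10],0],
    [[0,10,0],0],
    [[0,0,0],0],
  ],
)

```text
time_s: 28.05
position: [0.4871, -0.2021, 0.1767]
tcp_rot: [[0.965, -0.257, 0.058], [-0.251, -0.964, -0.084], [0.077, 0.067, -0.995]]
force: [-0.5, 0.0, -0.5]
opening: 0.006
```

```bash
python3 - <<'E'
from h import *
from rig import capture,bot
t=capture("top")["image"];s=capture("side")["image"]
cv2.imwrite("pics/z_top.png",cv2.resize(t[60:270,80:400],None,fx=2.5,fy=2.5,interpolation=cv2.INTER_CUBIC))
cv2.imwrite("pics/z_side.png",cv2.resize(s[100:320,110:370],None,fx=2.5,fy=2.5,interpolation=cv2.INTER_CUBIC))
print(bot.read_state()["position"],bot.read_state()["time_s"])
E
```

```text
[ 0.48701661 -0.19957142  0.17547528] 28.15
```

View pics/z_top.png

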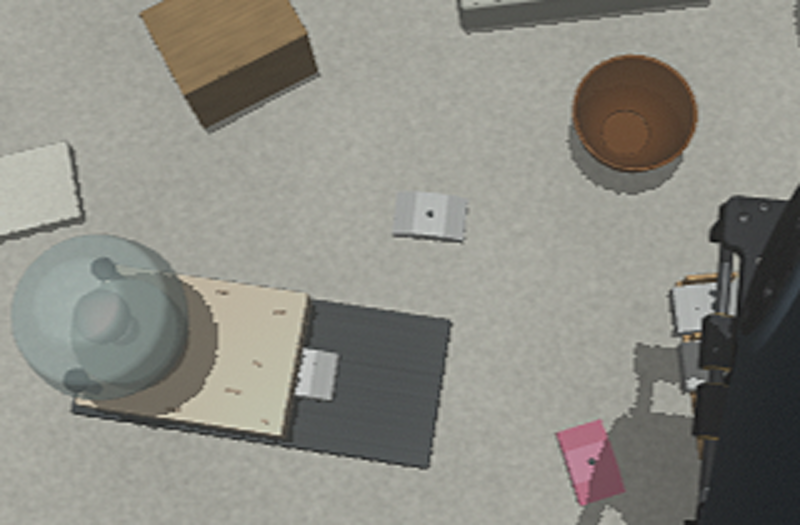

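View pics/z_side.png

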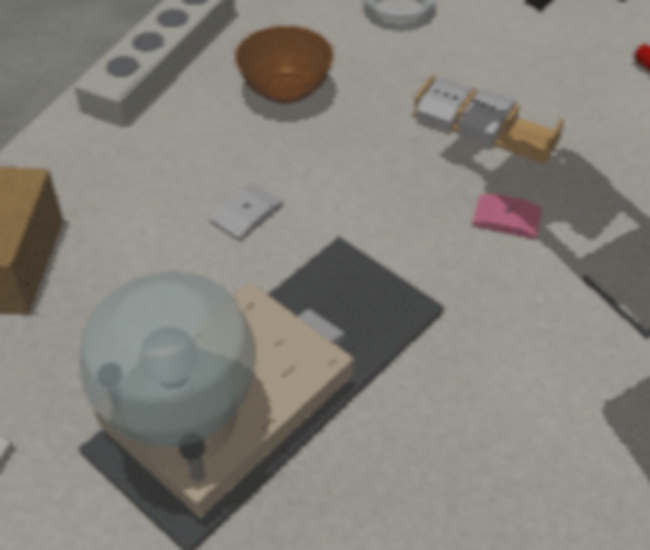

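The top view shows the one-dot plate flat on the table at (430,213) in the crop, clear of the stand. The fitted plate is half in at (318,373), the bowl at (635,112) is untouched and the gripper is away. I'll check whether the plinth shifted upward compared with the first picture.

```bash
python3 - <<'E'
from h import *
from rig import capture
for n in("top","side"):
    r=capture(n);b=cv2.imread(f"pics/a_{n}.png");a=r["image"]
    # far table-level ref: bowl + stand open-end corner;  plinth corners
    m=uv(.2512,-.525,0)
    pts={"plinth front-left":m+.06*V+[0,0,.05],"plinth front-right":m-.06*V+[0,0,.05],"base corner L":m-.12*U+.065*V+[0,0,.01],"base corner R":m-.12*U-.065*V+[0,0,.01],"bowl":np.array([.757,-.215,.03])}
    for k,P in pts.items():
        x,y=pj(r,P)[0].round().astype(int);h=22 if k=="bowl" else 12
        f=lambda im:cv2.GaussianBlur(cv2.cvtColor(im[y-h:y+h,x-h:x+h],cv2.COLOR_BGR2GRAY),(3,3),0).astype(np.float32)
        try:
            W=np.eye(2,3,dtype=np.float32);cc,W=cv2.findTransformECC(f(b),f(a),W,cv2.MOTION_TRANSLATION);s=W[:,2]
        except Exception as e: s=e;cc=0
        e=pj(r,P+np.array([0,0,.001]))[0]-pj(r,P)[0]
        print(n,k,np.round(s,2),round(cc,3),"1mm up =",e.round(2))
E
```

```text
top plinth front-left [-0.18 -0.08] 0.985 1mm up = [-0.09 -0.05]
top plinth front-right [-0.19  0.04] 0.986 1mm up = [-0.07 -0.12]
top base corner L [ 0.   -0.02] 1.0 1mm up = [-0.01 -0.03]
top base corner R [0.02 0.  ] 1.0 1mm up = [ 0.  -0.1]
top bowl [ 0.03 -0.  ] 0.999 1mm up = [ 0.09 -0.19]
side plinth front-left [-0.3  -0.43] 0.913 1mm up = [ 0.01 -0.29]
side plinth front-right [1.79 0.14] 0.338 1mm up = [-0.03 -0.3 ]
side base corner L [-0.04 -0.03] 1.0 1mm up = [ 0.04 -0.28]
side base corner R [-0.01  0.02] 1.0 1mm up = [-0.   -0.28]
side bowl [-0.    0.01] 1.0 1mm up = [-0.02 -0.29]
```

The plinth shifted upward by about 1.5 mm while the base and bowl stayed put, so the plate is bearing it. Handing in.

```bash
python3 -c "
from rig import bot
print(bot.hand_in())"
```

```text
the job is handed in; nothing more can be done
None
```

The job is done and handed in at about 28 s: the second plate (16 mm, two dots) is the one that fits. It bears the plinth with about 33 of its 64 mm in.

I drew out the one-dot plate and laid it flat on the table, clear of the stand. I then set the two-dot plate down on the bare part of the stand and pushed it in squarely with closed fingers. It was the first plate tried from the rack, so the three- and four-dot plates were never touched and stay in the rack.

**Last checks:**
- **Drag:** the push met 6–8 N, starting about 14 mm in (gap about 15 mm). About 6 N was still there with the full thickness under the plinth.
- **Plinth lift:** it moved up roughly 1.5 mm in the pictures, measured from sub-pixel shifts. One side-view patch (front-right corner) matched poorly and was ignored.
- **Placing:** the plate is square to within about 0.6 mm across its width, and 3 mm off the centre-line.
- **Bowl and base:** no shift.

**What went wrong or disagreed:**
- **Missed first grasps:** my first two grasps closed on nothing. On the first I moved off before the slow fingers had shut. On the second they closed above the plate, because the real fingertips end about 30 mm short of the reported TCP.
- **Tool tilt:** the tool leaned by up to 7° during the run, which is why I pushed the plate in instead of gripping it by the sides.

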